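Switch the core roller drive off inside its control box

ROBOT

A 6-joint arm with a two-finger parallel gripper is mounted at the origin on the work surface. World frame = base frame: x ahead of the robot, y to its left, z up, the work surface at z = 0. Lengths are in m, angles in rad, forces in N, time in s.
With the tool pointing down it reaches from about 0.25 to 0.775 m from the base axis. Payload 4 kg.
Tool frame: the origin (TCP) lies midway between the tips of the shut fingers; the grasp point (between the pads) lies robot.tcp_to_grasp behind it (robot.tcp_to_grasp is the distance from the TCP to the grasp point, in m); y points along the fingers, x is the direction in which the jaws open and shut, and the axes are right-handed (so a half turn about y gives the same grasp; the last joint's range is limited). The gripper opens to 94 mm and grips with 3 to 60 N. Pads are 16 mm wide; open, the fingers measure 119 mm over their backs; the gripper's body (75 mm by 177 mm) begins 78 mm behind the grasp point.
Start: joints at [1.053, 0.087, 1.371, -0, 1.684, -0.103], TCP at [0.222, 0.503, 0.206] pointing down, gripper open.
Joint ranges: [-3.1, 3.1], [-0.76, 2.03], [0.27, 2.55], [-1.08, 4.22], [0.17, 2.65], [-2.57, 2.57]. Speed limits (rad/s): [2.79, 2.79, 3.14, 3.14, 3.14, 3.14].

INTERFACE

Orientations are given as [roll, pitch, yaw] about the fixed x, y, z axes, in that order (R = Rz(yaw) Ry(pitch) Rx(roll)).
In Python, from bench import robot gives the robot as it stands.
- The arm moves only by the tool arm_command, never from a script. Its argument "series" is text: rows parted by semicolons, each of 7 numbers parted by spaces: the turn, a rotation vector about the tool's x, y, z in rad, then the shift along the tool's x, y, z in m, then the finger opening in m, from 0 to 0.094. A call has 1 to 12 rows; each row shifts and turns the pose as measured when the row begins, along the tool's axes as they then stand; what a row does not reach is not made up. A row lasts 1/10 s, in which the tool goes at most 50 mm and 8.59 degrees, less where a joint would pass 70% of its speed; a pose out of reach is approached as far as the arm can. A call with a gripper value outside its range is refused whole. The fingers move at their own pace and stop on an object; the grip force is fixed at half the most. Time passes only in rows, so rows that do not move let the fingers close. It gives the time, the measured TCP pose, the force and the opening at its end, in the units of the state.
- robot.get_obs(): the state, without advancing time (a new reading comes with each control period).
- robot.snapshot(name): name is "side" or "top" or "wrist"; returns the picture (384x512x3 uint8, blue, green, red); there is no depth.
- robot.camera_params(name): a dict with "fx", "fy", "cx", "cy" (pixels), "extrinsics" (4x4, takes a point from camera to world coordinates). Camera axes: x right, y up, looking along -z (the intrinsics and any distortion apply to the point x, -y, -z); pixel columns grow to the right and rows downward; lengths in m; the calibration is good to about 2 mm. A picture is of the moment at which its call begins: read the wrist's pose just before it. camera_params takes no time and is no camera call; for the wrist camera it gives the pose at the moment of the call.
- robot.close_job(): hands the job in, once; it reports no verdict.
Trained networks look in the newest picture that a camera, given by its name, has taken for a name from the list of things; names that differ only in an ending like _2 or _b are one class to them, and where a whole thing is asked for, a point or a joint stands for the part that bears it (a point fixed in the world has none). Each returns a list of dicts, best first, with "score" (0 to 1); they miss things now and then, are a little off and sometimes report something else, mostly with a low value. They report only what shows in the picture. A call takes as long as a camera call.
- robot.spot_in(camera, target): "centre" ([x, y, z] in m, in the coordinates of the camera as it stood for that picture, good to about 4 mm: the middle of the surface that is visible of it).
The state is a dict: "time": time; "joint_positions": joint angles; "qvel": joint speeds; "joint_torque": joint torques, N m; "tool_pos": TCP position; "ee_rot": TCP orientation; "wrist_force": force on the tool from outside, world axes, zero at the start; "wrist_torque": the same for the moment, N m; "width": finger opening in m.
Only numpy, scipy, OpenCV 4.12 (cv2) and the standard library are available. Lean on these libraries where they do the work, as an engineer would, in place of code of your own. Each camera call takes 0.05 s, during which the arm holds its last target.

TASK

The core roller drive has to be made safe: on the grey control box, turn both orange quarter-turn fasteners to unlocked, swing the windowed panel open until it rests leaning back on its stop, and push the red-gripped toggle from its running position into its narrow centre OFF detent, never letting it go through to the opposite running position. Leave the panel open and the lever clicked into the detent, and do not disturb the core, tally counter, plumb bob or crucible.

Things in the scene. Friction and masses are not known exactly. Their poses are not given: they have to be found in the camera images.
- control_box: Grey steel control box fixed to the table, 260 mm along its x, 200 mm along its y, walls 5 mm thick, 135 mm high, open on top under the panel. Origin: centre of its underside, z up. The panel's hinge is on its +y side, fasteners and handle at its -y side; the toggle throws along its x.
- fastener_a_grip (a point): Grip point of the fastener nearer the box's -x end: an orange upright wing 56 mm long, 12 mm thick, 36 mm high on the panel. The point is on its turning axis (z), 12 mm below the wing's top, 34 mm above the panel; under the wing is a boss 11 mm high, 32 mm across. The point turns with the wing, y along its length. It turns with about 0.1 N m and stays where left.
- fastener_b_grip (a point): The same on the fastener nearer the box's +x end, 180 mm from the other.
- fastener_a (a joint): Angle of fastener a in rad, counter-clockwise seen from above: 0 = locked (wing across the panel, along box y; a cam tongue under the panel holds it to the box), 1.57 = unlocked (wing along box x, at its stop). The tongue clears only beyond about 1.2; call it unlocked from 1.3 on.
- fastener_b (a joint): The same for fastener b.
- lid_handle (a point): Middle of the panel's black round bar handle: bar 12 mm in diameter, 100 mm long, parallel to the hinge (box x), axis 38 mm above the panel's outer face and 44 mm above the hinge line, on two 10 mm posts 90 mm apart; 165 mm from the hinge line across the panel. The point moves with the panel (x along the bar, z out of the outer face).
- lid_hinge (a point): Point on the panel's hinge line, mid-length; the line runs along box x at the top of the +y wall, 135 mm above the table.
- lid (a joint): Opening angle of the panel (260 x 200 x 6 mm, aluminium frame with a clear window, 0.45 kg plus fasteners) in rad: 0 closed, 1.57 upright, 1.95 fully open on its stop, leaning back beyond the box's +y side. The hinge is nearly free: let go below 1.5 it falls shut, beyond about 1.65 it falls open to the stop and stays.
- toggle_tip (a point): Top of the toggle's red grip, 82 mm from the pivot, some 124 mm above the table when upright. The lever (steel rod, smooth red cylindrical grip 20 mm in diameter, 36 mm long, at its top) stands in one of the box's two bays, at box y about +38 or -38 mm; the other bay has an amber pilot lamp, 61 mm high.
- toggle_pivot (a point): The lever's pivot, 42 mm above the table, axis along box y. By feel: at the grip about 2 N moves the lever towards OFF, the push fades and the lever jumps into the notch; forcing it out at the far side takes about 7 N, then it snaps on to the opposite position. A slow push (10 mm/s) stopped as the force passes about 5 N leaves it in the notch.
- toggle (a joint): Lever angle in rad from the OFF detent: +0.26 forward running position (leaning to box +x, the start), 0 OFF, -0.26 opposite running position. The notch reaches only 0.07 rad (5 mm at the grip) each side. The worn mechanism is tilted in its block along box x by an unknown angle of up to 0.16 rad, so at OFF the lever does not stand square to the box.
- core_center (a point): Centre of a red granite core section, 60 mm in diameter, 180 mm long, lying in a steel tray on the table; leave alone.
- tally: Blue plastic tally counter, 62 x 75 x 34 mm, origin at the centre of its underside; leave alone.
- bob: Brass plumb bob, 44 mm in diameter, 114 mm tall, standing point up, origin at the centre of its underside; leave alone.
- crucible: Grey ceramic crucible, 80 mm across the rim, 85 mm high, origin at the centre of its underside; leave alone.

How it is judged:
By the outcome, as a careful person would: the job done as asked, in the order asked, and still so for the second after the job is handed in, with the robot touching nothing.
It also fails if it takes over 72 s, if anything falls off the work surface, if the arm or the gripper's body presses on something with over 40 N, if the wrist force passes 120 N, or if a joint passes its speed limit or range.

## Working session

There is one attempt and no reset: what is moved stays moved. The work goes in short steps, Python scripts to look and compute and a tool call to move; the robot and the scene stay as the last step left them, time stands still between calls to the robot, and variables do not carry over. Pictures are saved under pics/ and viewed, and the job is handed in when it is done.

Besides the shell and the picture viewer there is one more tool, called after "Request:" as name(argument=value, ...) on one line, values as JSON. arm_command: Moves the arm, as the interface text tells. Its arguments: {"type":"object","properties":{"series":{"type":"string"}},"required":["series"]}

```bash
ls; mkdir -p pics
python3 - <<'E'
from bench import robot
import cv2
o=robot.get_obs()
for k,v in o.items(): print(k,v)
print(robot.tcp_to_grasp)
for n in ["side","top","wrist"]:
    p=robot.camera_params(n); print(n,p)
    im=robot.snapshot(n); cv2.imwrite(f"pics/{n}0.png",im)
E
```

```text
pics
time 0.0
joint_positions [ 1.05289114e+00  8.79592957e-02  1.37224810e+00 -1.28151482e-06
  1.68357314e+00 -1.03114760e-01]
qvel [-0.00084568 -0.0007393   0.00156972  0.00070105 -0.00058521 -0.00087592]
joint_torque [-9.74674276e-05 -3.40184712e+01 -3.02426684e+01  7.18412362e-02
  3.28742468e-02 -1.59885171e-04]
tool_pos [0.22139182 0.50288262 0.20430494]
ee_rot [-1.57057239  0.00217639  1.156006  ]
wrist_force [ 1.45804662 -0.11564988 -0.20152296]
wrist_torque [ 0.03451796 -0.00339564 -0.02173702]
width 0.09398496731988368
0.0188
side {'fx': 479.8936428316122, 'fy': 479.8936428316122, 'cx': 256.0093152790622, 'cy': 191.6436126337491, 'extrinsics': array([[-0.95456591,  0.231254  , -0.18795083,  0.26726453],
       [-0.29745016, -0.70110454,  0.64805541,  0.93886097],
       [ 0.01809223,  0.67451761,  0.73803704,  1.15819148],
       [ 0.        ,  0.        ,  0.        ,  1.        ]])}
top {'fx': 431.23081682855303, 'fy': 431.23081682855303, 'cx': 252.12504862222113, 'cy': 191.47381859384677, 'extrinsics': array([[-0.05049752,  0.97368851, -0.22221765,  0.21356732],
       [-0.99872275, -0.0496085 ,  0.00958427,  0.0229467 ],
       [-0.00169179,  0.2224178 ,  0.97494998,  1.57462844],
       [ 0.        ,  0.        ,  0.        ,  1.        ]])}
wrist {'fx': 276.834750898432, 'fy': 276.834750898432, 'cx': 253.92439330432498, 'cy': 191.4761610604749, 'extrinsics': array([[ 0.40252978, -0.8916953 , -0.20700067,  0.16182824],
       [ 0.91540139,  0.39131644,  0.09440205,  0.53056439],
       [-0.0031751 , -0.22748833,  0.97377563,  0.3835547 ],
       [ 0.        ,  0.        ,  0.        ,  1.        ]])}
```

View pics/side0.png

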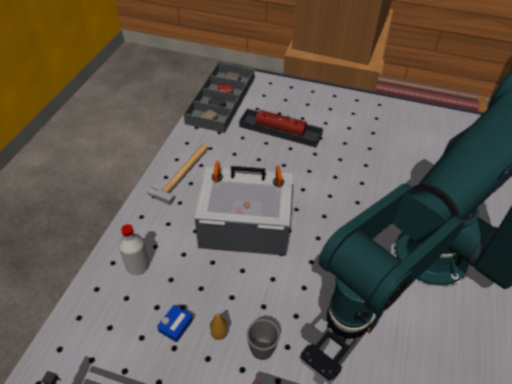

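View pics/top0.png

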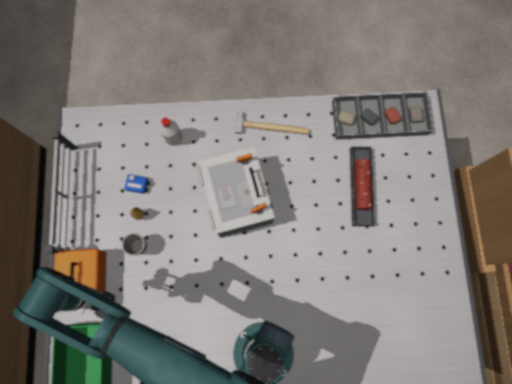

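View pics/wrist0.png

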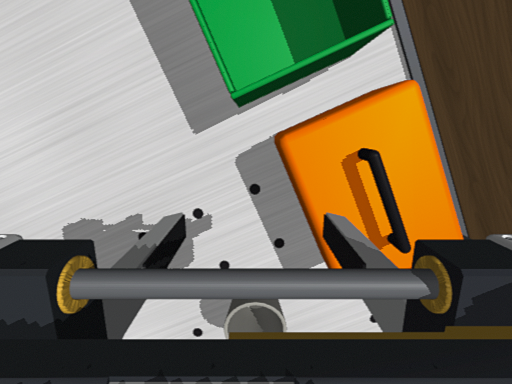

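Run:
```python
from bench import robot
import numpy as np
for n in ["top","side"]:
    E=robot.camera_params(n)["extrinsics"]
    for t in ["control_box","fastener_a_grip","lid_handle","toggle_tip","core_center","tally","bob","crucible"]:
        for r in robot.spot_in(n,t)[:3]:
            c=np.array(r["centre"]); print(n,t,round(r["score"],2),np.round((E@np.r_[c,1])[:3],4))
print(robot.get_obs()["time"])
```

```text
top fastener_a_grip 0.58 [ 0.4745 -0.0082  0.1892]
top lid_handle 0.83 [0.5499 0.0658 0.1442]
top core_center 0.8 [ 0.5637 -0.3963  0.0654]
top tally 0.58 [0.6152 0.4349 0.0323]
top bob 0.73 [0.4985 0.4211 0.0718]
top bob 0.39 [0.3948 0.4385 0.0477]
top crucible 0.83 [0.3969 0.4375 0.046 ]
side control_box 0.63 [0.5444 0.1195 0.1398]
side control_box 0.38 [0.6183 0.4437 0.0344]
side fastener_a_grip 0.69 [ 0.4724 -0.0011  0.176 ]
side fastener_a_grip 0.67 [0.5465 0.1172 0.1448]
side lid_handle 0.83 [0.5504 0.0706 0.142 ]
side core_center 0.9 [ 0.5614 -0.3767  0.0551]
side tally 0.54 [0.3875 0.4157 0.055 ]
side tally 0.51 [ 0.4735 -0.003   0.1749]
side bob 0.9 [0.493  0.4362 0.0655]
side crucible 0.74 [0.3856 0.4179 0.056 ]
0.95
```

```bash
cat > h.py <<'E'
from bench import robot
import numpy as np, cv2
from scipy.linalg import logm, expm
from scipy.spatial.transform import Rotation as Ro
def T(p,rpy):
    M=np.eye(4); M[:3,:3]=Ro.from_euler('xyz',rpy).as_matrix(); M[:3,3]=p; return M
def cur():
    o=robot.get_obs(); return T(o["tool_pos"],o["ee_rot"])
def rows(T1,n=None,w=0.094,T0=None):
    """constant step row to be repeated n times"""
    if T0 is None: T0=cur()
    D=np.linalg.inv(T0)@T1
    rv=Ro.from_matrix(D[:3,:3]).as_rotvec()
    if n is None: n=max(1,int(np.ceil(max(np.linalg.norm(D[:3,3])/0.045,np.linalg.norm(rv)/0.14))))
    L=np.real(logm(D)); S=expm(L/n)
    r=Ro.from_matrix(S[:3,:3]).as_rotvec()
    print(n,"x :"," ".join(f"{v:.4f}" for v in np.r_[r,S[:3,3]]),w, " max path z",)
def down(x,y,z,yaw): return T([x,y,z],[-np.pi/2,0,yaw])
def proj(cam,P,par=None):
    p=par or robot.camera_params(cam); c=np.linalg.inv(p["extrinsics"])@np.r_[P,1]
    return np.array([p["cx"]+p["fx"]*c[0]/-c[2], p["cy"]-p["fy"]*c[1]/-c[2]])
def ray(cam,u,v,par=None):
    p=par or robot.camera_params(cam); d=np.array([(u-p["cx"])/p["fx"],-(v-p["cy"])/p["fy"],-1])
    return p["extrinsics"][:3,3], p["extrinsics"][:3,:3]@d
def onz(cam,u,v,z,par=None):
    o,d=ray(cam,u,v,par); return o+d*(z-o[2])/d[2]
E
python3 - <<'E'
from h import *
rows(down(0.49,0.0,0.36,0.28),14)
im=cv2.imread("pics/top0.png")[135:250,180:300]; cv2.imwrite("pics/topc.png",cv2.resize(im,None,fx=6,fy=5.2,interpolation=cv2.INTER_CUBIC))
E
```

```text
14 x : -0.0000 0.0626 0.0000 -0.0108 -0.0110 -0.0407 0.094  max path z
```

View pics/topc.png

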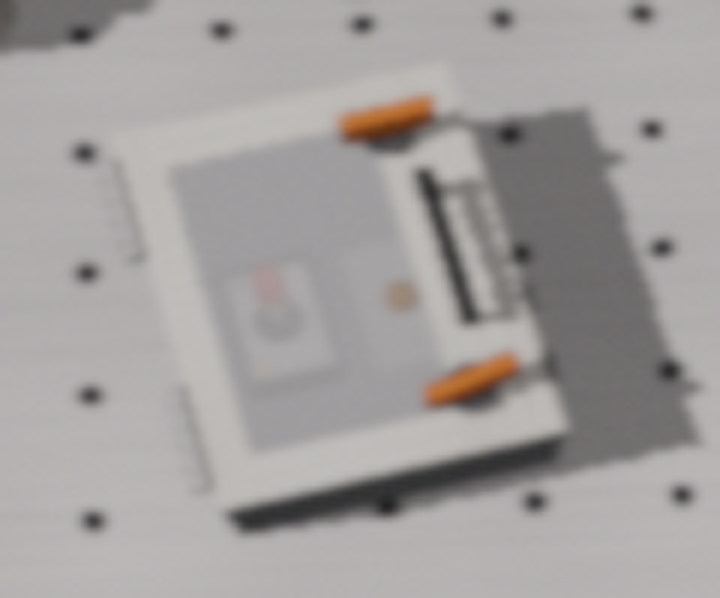

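Request:
arm_command(series="0 0.06 0 -0.011 -0.02 -0.041 0.094;0 0.063 0 -0.011 -0.02 -0.041 0.094;0 0.063 0 -0.011 -0.011 -0.041 0.094;0 0.063 0 -0.011 -0.011 -0.041 0.094;0 0.063 0 -0.011 -0.011 -0.041 0.094;0 0.063 0 -0.011 -0.011 -0.041 0.094;0 0.063 0 -0.011 -0.011 -0.041 0.094;0 0.063 0 -0.011 -0.011 -0.041 0.094;0 0.063 0 -0.011 -0.011 -0.041 0.094;0 0.063 0 -0.011 -0.011 -0.041 0.094;0 0.063 0 -0.011 -0.011 -0.041 0.094;0 0.063 0 -0.011 -0.011 -0.041 0.094")

```text
time: 2.15
tool_pos: [0.4849, 0.0658, 0.3579]
ee_rot: [-1.573, 0.003, 0.385]
wrist_force: [1.2, 0.3, -0.6]
width: 0.094
```

Run:
```python
from h import *
print(robot.get_obs()["ee_rot"])
rows(down(0.48,0.0,0.36,0.28),w=0.03)
```

```text
[-1.5725528  0.0027054  0.3848987]
2 x : 0.0009 0.0525 -0.0013 -0.0139 -0.0010 -0.0300 0.03  max path z
```

Request:
arm_command(series="0 0.0525 0 -0.014 -0.001 -0.03 0.03;0 0.0525 0 -0.014 -0.001 -0.03 0.03;0 0 0 0 0 0 0.03")

```text
time: 2.45
tool_pos: [0.4807, -0.0077, 0.3619]
ee_rot: [-1.576, -0.0, 0.267]
wrist_force: [0.0, 0.4, -0.1]
width: 0.0736
```

Run:
```python
from h import *
import pickle
o=robot.get_obs(); print(o["tool_pos"],o["ee_rot"],o["width"])
p=robot.camera_params("wrist"); im=robot.snapshot("wrist"); cv2.imwrite("pics/w1.png",im); pickle.dump(p,open("w1.pkl","wb"))
cv2.imwrite("pics/w1b.png",cv2.resize(im,None,fx=1.5,fy=1.5,interpolation=cv2.INTER_CUBIC))
for t in ["fastener_a_grip","fastener_b_grip","lid_handle","toggle_tip"]:
    for r in robot.spot_in("wrist",t)[:3]:
        c=np.array(r["centre"]); print(t,round(r["score"],2),np.round((p["extrinsics"]@np.r_[c,1])[:3],4))
```

```text
[ 0.48068052 -0.00768912  0.36192763] [-1.57560254e+00 -4.84484656e-04  2.66540419e-01] 0.07360629375710509
fastener_a_grip 0.6 [ 0.476  -0.0049  0.1868]
fastener_b_grip 0.7 [0.648  0.0324 0.1765]
fastener_b_grip 0.32 [0.5511 0.0817 0.1401]
lid_handle 0.57 [0.5514 0.0736 0.1376]
toggle_tip 0.25 [ 0.5037 -0.3659  0.0335]
```

View pics/w1b.png

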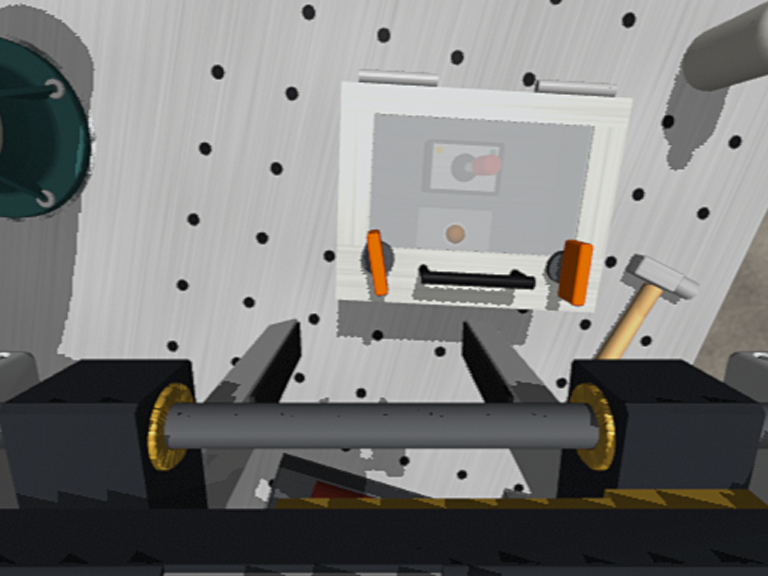

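Run:
```python
from h import *
im=cv2.imread("pics/w1.png"); cv2.imwrite("pics/w1c.png",cv2.resize(im[45:220,215:430],None,fx=3.4,fy=3.4,interpolation=cv2.INTER_CUBIC))
im=cv2.imread("pics/side0.png"); cv2.imwrite("pics/sidec.png",cv2.resize(im[155:260,185:305],None,fx=5.5,fy=5.5,interpolation=cv2.INTER_CUBIC))
```

```text
(no output)
```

View pics/w1c.png

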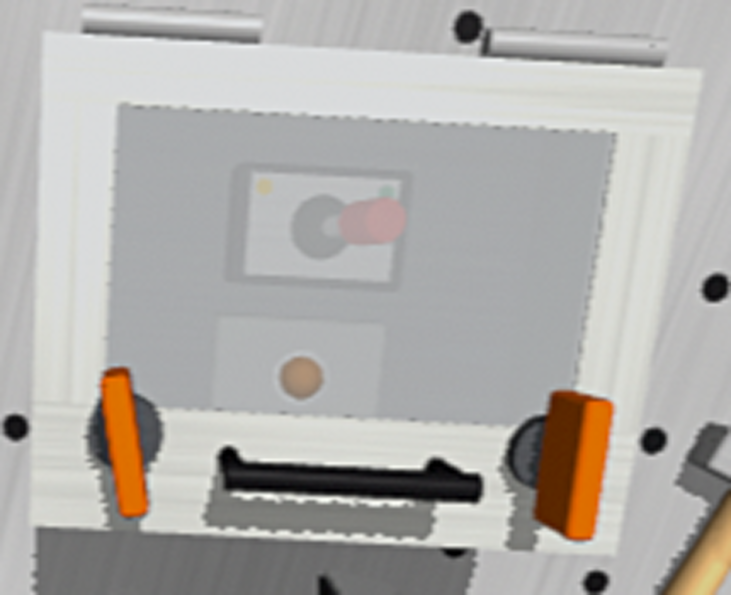

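View pics/sidec.png

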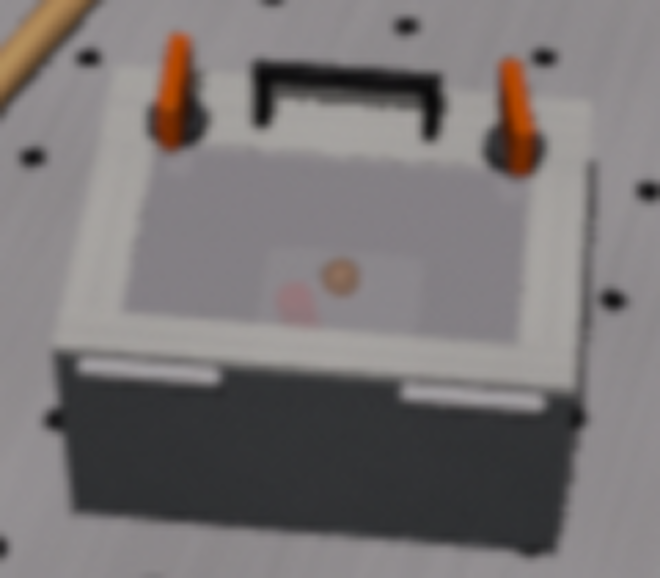

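```bash
cat > fit.py <<'E'
from h import *
import pickle
from scipy.optimize import least_squares
par=pickle.load(open("w1.pkl","rb"))
f=lambda u,v:(u/3.4+215-.35,v/3.4+45-.35)
C=dict(TL=f(44,32),TR=f(702,70),BR=f(613,555),BL=f(36,527)); B={'TL':(-.13,.1),'TR':(.13,.1),'BR':(.13,-.1),'BL':(-.13,-.1)}
def w(b,q,z): c,s=np.cos(q[2]),np.sin(q[2]); return np.array([q[0]+c*b[0]-s*b[1],q[1]+s*b[0]+c*b[1],z])
def res(q): return np.concatenate([proj("wrist",w(B[k],q,.141),par)-C[k] for k in C])
s=least_squares(res,[.55,.1,.28]); q=s.x; print("box",q,"res",np.round(s.fun,2))
inv=lambda P:np.array([np.cos(q[2])*(P[0]-q[0])+np.sin(q[2])*(P[1]-q[1]),-np.sin(q[2])*(P[0]-q[0])+np.cos(q[2])*(P[1]-q[1])])
if __name__=="__main__":
    for n,(u,v),z in [("wa1",f(116,374),.187),("wa2",f(133,513),.187),("wb1",f(598,402),.187),("wb2",f(580,535),.187),("h1",f(227,474),.179),("h2",f(480,489),.179),("hc",f(352,482),.179)]:
        P=onz("wrist",u,v,z,par); print(n,np.round(P,4),"box",np.round(inv(P),4))
    a=lambda c,u,v:(u/c[2]+c[0]-.4,v/c[3]+c[1]-.4)
    t=(180,135,6,5.2); sd=(185,155,5.5,5.5)
    for cam,c,l in [("top",t,[("wb1",345,125,.187),("wb2",432,105,.187),("wa1",430,392,.187),("wa2",516,360,.187),("h1",425,172,.179),("h2",468,320,.179),("TL",115,137,.141),("TR",450,62,.141),("BR",568,435,.141),("BL",225,508,.141)]),
      ("side",sd,[("wb_t",180,40,.187),("wa_t",510,62,.187),("h1",258,68,.179),("h2",438,80,.179)])]:
        for n,u,v,z in l:
            P=onz(cam,*a(c,u,v),z); print(cam,n,np.round(P[:2],4),"box",np.round(inv(P),4))
E
python3 fit.py
```

```text
box [0.55344095 0.06610925 0.21612833] res [-0.24  0.26  0.65 -0.22  1.25  0.29 -1.7  -0.03]
wa1 [0.4665 0.0201 0.187 ] box [-0.0948 -0.0263]
wa2 [ 0.4868 -0.03    0.187 ] box [-0.0857 -0.0796]
wb1 [0.6445 0.0579 0.187 ] box [ 0.0871 -0.0275]
wb2 [0.6572 0.0075 0.187 ] box [ 0.0888 -0.0795]
h1 [ 0.5188 -0.007   0.179 ] box [-0.0495 -0.064 ]
h2 [0.6166 0.0135 0.179 ] box [ 0.0505 -0.0649]
hc [0.5671 0.0029 0.179 ] box [-0.0002 -0.0647]
top wb1 [0.6454 0.054 ] box [ 0.0872 -0.0316]
top wb2 [0.6564 0.0047] box [ 0.0874 -0.0821]
top wa1 [0.468  0.0152] box [-0.0944 -0.0314]
top wa2 [ 0.4861 -0.0327] box [-0.087  -0.0821]
top h1 [0.6139 0.0108] box [ 0.0472 -0.067 ]
top h2 [ 0.5149 -0.0081] box [-0.0535 -0.0642]
top TL [0.6582 0.1881] box [0.1284 0.0967]
top TR [ 0.7007 -0.0079] box [ 0.128  -0.1039]
top BR [ 0.4443 -0.0608] box [-0.1338 -0.1006]
top BL [0.4067 0.1327] box [-0.1291  0.0965]
side wb_t [0.656  0.0095] box [ 0.088  -0.0772]
side wa_t [ 0.4861 -0.0294] box [-0.0863 -0.0789]
side h1 [0.6129 0.0088] box [ 0.0458 -0.0687]
side h2 [ 0.5202 -0.0125] box [-0.0493 -0.0696]
```

Run:
```python
from h import *
rows(down(0.4768,-0.0065,0.20,0.376),5,0.03)
print("then down .042")
```

```text
5 x : 0.0006 -0.0202 0.0000 -0.0010 0.0323 -0.0003 0.03  max path z
then down .042
```

Request:
arm_command(series="0.001 -0.02 0 -0.001 0.032 0 0.03;0.001 -0.02 0 -0.001 0.032 0 0.03;0.001 -0.02 0 -0.001 0.032 0 0.03;0.001 -0.02 0 -0.001 0.032 0 0.03;0.001 -0.02 0 -0.001 0.032 0 0.03;0 0 0 0 0 0 0.03")

```text
time: 3.3
tool_pos: [0.4768, 0.004, 0.1969]
ee_rot: [-1.569, -0.004, 0.396]
wrist_force: [-0.4, 0.4, -0.0]
width: 0.0297
```

Run:
```python
from h import *
o=robot.get_obs(); print(o["tool_pos"],o["ee_rot"],o["width"])
rows(down(0.4768,-0.0065,0.158,0.376),2,0.03)
p=robot.camera_params("wrist"); im=robot.snapshot("wrist"); cv2.imwrite("pics/w2.png",im)
```

```text
[0.47684721 0.00401604 0.19693825] [-1.56869484 -0.004433    0.39627405] 0.029690862572217296
2 x : -0.0011 0.0101 0.0022 -0.0021 0.0195 -0.0049 0.03  max path z
```

View pics/w2.png

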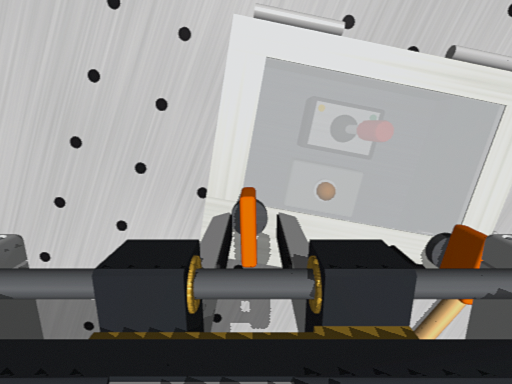

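Request:
arm_command(series="0 0.01 0.002 -0.002 0.014 -0.005 0.03;0 0.01 0 -0.002 0.014 -0.005 0.03;0 0 0 0 0.011 0 0.03")

```text
time: 3.65
tool_pos: [0.4832, -0.0066, 0.1656]
ee_rot: [-1.577, -0.018, 0.377]
wrist_force: [0.6, -0.1, -0.5]
width: 0.03
```

Run:
```python
from h import *
o=robot.get_obs(); print(o["tool_pos"],o["ee_rot"],o["width"])
rows(down(0.4768,-0.0065,0.158,0.376),1,0.03)
```

```text
[ 0.48319562 -0.00660742  0.16560945] [-1.57714244 -0.01797468  0.37686617] 0.02998956032710365
1 x : 0.0063 0.0008 0.0180 -0.0060 0.0075 0.0025 0.03  max path z
```

Request:
arm_command(series="0.006 0.001 0.018 -0.006 0.007 0.002 0.03;0 0 0 0 0 0 0.03")

```text
time: 3.85
tool_pos: [0.4761, -0.0073, 0.1568]
ee_rot: [-1.57, 0.003, 0.375]
wrist_force: [-0.3, -0.2, 0.3]
width: 0.0299
```

Run:
```python
from h import *
o=robot.get_obs(); print(o["tool_pos"],o["ee_rot"],o["width"],o["qvel"],o["wrist_force"])
rows(down(0.4768,-0.0065,0.158,0.376),1,0.03)
```

```text
[ 0.47612998 -0.00730661  0.15680263] [-1.56968444  0.00293877  0.37465321] 0.029896683451101278 [-0.00171531 -0.00314521 -0.01717668  0.00330077 -0.01176176 -0.00012928] [-0.27530471 -0.19898781  0.26826759]
1 x : -0.0011 -0.0013 -0.0029 0.0009 -0.0012 0.0005 0.03  max path z
```

Now close on the wing.

Request:
arm_command(series="0 0 0 0 -0.001 0 0;0 0 0 0 0 0 0;0 0 0 0 0 0 0;0 0 0 0 0 0 0")

```text
time: 4.25
tool_pos: [0.477, -0.0074, 0.1588]
ee_rot: [-1.57, 0.001, 0.375]
wrist_force: [0.0, -0.7, -2.2]
width: 0.0121
```

Request:
arm_command(series="0 -0.14 0 0 0 0 0;0 -0.14 0 0 0 0 0;0 -0.14 0 0 0 0 0;0 -0.14 0 0 0 0 0;0 -0.14 0 0 0 0 0")

```text
time: 4.75
tool_pos: [0.4772, -0.0072, 0.1587]
ee_rot: [-1.57, -0.0, 1.101]
wrist_force: [-0.0, 0.6, -0.8]
width: 0.0122
```

Run:
```python
from h import *
o=robot.get_obs(); print(o["tool_pos"],o["ee_rot"],o["width"],o["wrist_force"],o["wrist_torque"])
rows(down(0.4768,-0.007,0.158,1.76),None,0)
```

```text
[ 0.47721327 -0.00716159  0.15873559] [-1.57025836e+00 -1.60746915e-04  1.10052783e+00] 0.012226440159068291 [-0.02501922  0.59092072 -0.81064997] [-0.01725929 -0.02198472 -0.12071503]
5 x : -0.0001 -0.1319 0.0001 0.0000 0.0001 0.0001 0  max path z
```

Request:
arm_command(series="0 -0.13 0 0 0 0 0;0 -0.13 0 0 0 0 0;0 -0.13 0 0 0 0 0;0 -0.13 0 0 0 0 0;0 -0.12 0 0 0 0 0;0 0 0 0 0 0 0")

```text
time: 5.35
tool_pos: [0.4773, -0.0068, 0.1588]
ee_rot: [-1.571, -0.001, 1.767]
wrist_force: [0.6, -0.1, -1.2]
width: 0.0118
```

Run:
```python
from h import *
o=robot.get_obs(); print(o["tool_pos"],o["ee_rot"],o["width"],o["wrist_force"],o["wrist_torque"])
```

```text
[ 0.47726808 -0.0068112   0.15875394] [-1.57074623e+00 -7.20620356e-04  1.76740894e+00] 0.011836981507977547 [ 0.61275556 -0.10578525 -1.23299954] [-0.05558652 -0.05604248  0.07805849]
```

Request:
arm_command(series="0 0 0 0 0 0 0.034;0 0 0 0 0 0 0.034;0 0 0 0 -0.03 0 0.034;0 0 0 0 -0.04 0 0.034")

```text
time: 5.75
tool_pos: [0.4739, -0.0065, 0.2245]
ee_rot: [-1.558, -0.005, 1.76]
wrist_force: [0.7, 0.8, 1.0]
width: 0.0338
```

Run:
```python
from h import *
o=robot.get_obs(); print(o["tool_pos"],o["ee_rot"],o["width"])
rows(down(0.6512,0.031,0.225,0.226),12,0.034)
p=robot.camera_params("wrist"); im=robot.snapshot("wrist"); cv2.imwrite("pics/w3.png",im)
```

```text
[ 0.47389907 -0.00645435  0.22453503] [-1.55836138 -0.00472599  1.75982616] 0.03380172600483106
12 x : -0.0011 0.1278 -0.0005 0.0110 -0.0001 -0.0125 0.034  max path z
```

View pics/w3.png

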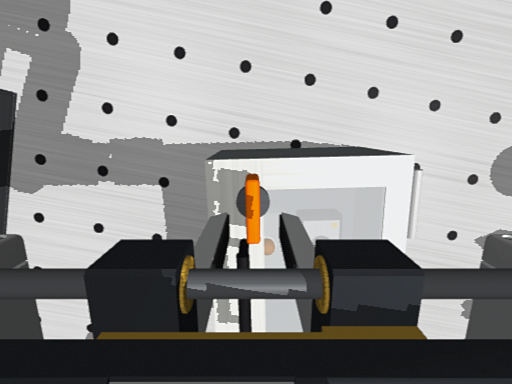

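Wing a (column 253, rows 175–242) now lies along the box's x edge: unlocked. On to b.

Request:
arm_command(series="0 0.128 0 0.011 0 -0.0125 0.034;0 0.128 0 0.011 0 -0.0125 0.034;0 0.128 0 0.011 0 -0.0125 0.034;0 0.128 0 0.011 0 -0.0125 0.034;0 0.128 0 0.011 0 -0.0125 0.034;0 0.128 0 0.011 0 -0.0125 0.034;0 0.128 0 0.011 0 -0.0125 0.034;0 0.128 0 0.011 0 -0.0125 0.034;0 0.128 0 0.011 0 -0.0125 0.034;0 0.128 0 0.011 0 -0.0125 0.034;0 0.128 0 0.011 0 -0.0125 0.034;0 0.128 0 0.011 0 -0.0125 0.034")

```text
time: 7.0
tool_pos: [0.6634, 0.0262, 0.2445]
ee_rot: [-1.574, -0.02, 0.145]
wrist_force: [0.4, -1.4, 0.2]
width: 0.0338
```

Run:
```python
from h import *
o=robot.get_obs(); print(o["tool_pos"],o["ee_rot"],o["width"])
rows(down(0.6512,0.031,0.205,0.226),None,0.034)
p=robot.camera_params("wrist"); im=robot.snapshot("wrist"); cv2.imwrite("pics/w4.png",im)
for P in [(.6445,.0559,.187),(.6567,.006,.187)]: print(proj("wrist",P,p))
```

```text
[0.66336178 0.02617667 0.24454362] [-1.57448088 -0.01962579  0.14489559] 0.033805973979025225
1 x : 0.0045 -0.0811 0.0195 -0.0121 0.0393 0.0067 0.034  max path z
[235.51883769 167.24528186]
[241.76642661 223.49950576]
```

View pics/w4.png

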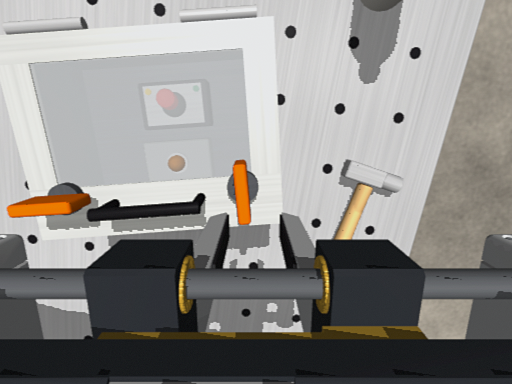

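Request:
arm_command(series="0.004 -0.075 0.0195 -0.011 0.039 0.0067 0.034;0 0 0 0 0 0 0.034")

```text
time: 7.25
tool_pos: [0.6527, 0.0287, 0.2004]
ee_rot: [-1.571, 0.005, 0.215]
wrist_force: [-0.6, -0.1, -1.9]
width: 0.034
```

Run:
```python
from h import *
o=robot.get_obs(); print(o["tool_pos"],o["ee_rot"],o["width"])
rows(down(0.652,0.031,0.158,0.22),None,0.034)
p=robot.camera_params("wrist"); im=robot.snapshot("wrist"); cv2.imwrite("pics/w5.png",im)
for P in [(.6445,.0559,.187),(.6567,.006,.187)]: print(proj("wrist",P,p))
```

```text
[0.6526799  0.02866753 0.20036   ] [-1.57112826  0.00510829  0.21542598] 0.034034499396002935
1 x : 0.0003 -0.0046 -0.0051 0.0001 0.0424 0.0024 0.034  max path z
[250.32554218 181.73337828]
[252.15873798 248.84578789]
```

View pics/w5.png

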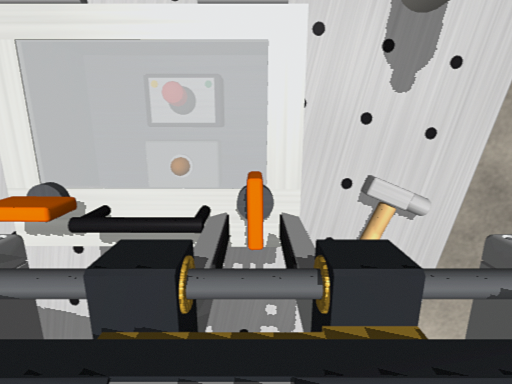

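Request:
arm_command(series="0 0 -0.005 0 0.021 0.0025 0.034;0 0 0 0 0.021 0 0.034;0 0 0 0 0 0 0.034")

```text
time: 7.6
tool_pos: [0.6615, 0.0306, 0.1752]
ee_rot: [-1.579, -0.03, 0.212]
wrist_force: [-0.3, -0.2, -0.9]
width: 0.0341
```

Run:
```python
from h import *
o=robot.get_obs(); print(o["tool_pos"],o["ee_rot"],o["width"],o["wrist_force"])
rows(down(0.652,0.031,0.158,0.22),None,0.034)
```

```text
[0.66146605 0.03064004 0.17520527] [-1.57929473 -0.02987712  0.21201667] 0.03413975795072519 [-0.27402127 -0.23015608 -0.85941776]
1 x : 0.0086 -0.0081 0.0298 -0.0097 0.0169 0.0025 0.034  max path z
```

Request:
arm_command(series="0.0086 -0.008 0.03 -0.0097 0.012 0.0025 0.034;0 0 0 0 0 0 0.034")

```text
time: 7.8
tool_pos: [0.654, 0.031, 0.1686]
ee_rot: [-1.573, -0.007, 0.22]
wrist_force: [-0.2, -0.2, -0.6]
width: 0.0339
```

Run:
```python
from h import *
o=robot.get_obs(); print(o["tool_pos"],o["ee_rot"],o["width"],o["wrist_force"])
rows(down(0.652,0.031,0.158,0.22),None,0.034)
```

```text
[0.65395863 0.03102493 0.16855499] [-1.57262276 -0.0069322   0.21997629] 0.03390053157321665 [-0.19464309 -0.19775072 -0.61838981]
1 x : 0.0018 -0.0000 0.0069 -0.0020 0.0105 0.0004 0.034  max path z
```

Request:
arm_command(series="0.0018 0 0.007 -0.002 0.0105 0 0.034;0 0 0.003 -0.001 0 0 0.034;0 0 0 0 0 0 0")

```text
time: 8.1
tool_pos: [0.6529, 0.0302, 0.1614]
ee_rot: [-1.572, -0.003, 0.22]
wrist_force: [0.5, 0.2, 0.1]
width: 0.0286
```

Request:
arm_command(series="0 0 0 0 0 0 0;0 0 0 0 0 0 0;0 0 0 0 0 0 0")

```text
time: 8.4
tool_pos: [0.6529, 0.0301, 0.1618]
ee_rot: [-1.573, -0.003, 0.22]
wrist_force: [-0.7, -0.0, -0.2]
width: 0.0116
```

Request:
arm_command(series="0 -0.14 0 0 0 0 0;0 -0.14 0 0 0 0 0;0 -0.14 0 0 0 0 0;0 -0.14 0 0 0 0 0;0 -0.14 0 0 0 0 0;0 -0.14 0 0 0 0 0;0 -0.14 0 0 0 0 0;0 -0.14 0 0 0 0 0;0 -0.14 0 0 0 0 0;0 -0.14 0 0 0 0 0;0 -0.11 0 0 0 0 0;0 0 0 0 0 0 0")

```text
time: 9.6
tool_pos: [0.6538, 0.0315, 0.1618]
ee_rot: [-1.576, -0.001, 1.789]
wrist_force: [0.3, 0.4, -0.5]
width: 0.0116
```

Run:
```python
from h import *
o=robot.get_obs(); print(o["tool_pos"],o["ee_rot"],o["width"],o["wrist_force"],o["wrist_torque"])
```

```text
[0.65375439 0.03148669 0.16180095] [-1.57595237e+00 -7.27103785e-04  1.78931512e+00] 0.011627321300225266 [ 0.25800485  0.35762236 -0.52093956] [-0.00320612  0.06350597 -0.15516907]
```

Request:
arm_command(series="0 0 0 0 0 0 0.04;0 0 0 0 0 0 0.04;0 0 0 0 -0.03 0 0.04;0 0 0 0 -0.035 0 0.04;0 0 0 -0.005 0 0.046 0.04;0 0 0 -0.005 0 0.046 0.04;0 0 0 0 0 0 0.04")

```text
time: 10.3
tool_pos: [0.5643, 0.0016, 0.2244]
ee_rot: [-1.569, -0.002, 1.78]
wrist_force: [1.0, 0.6, 0.9]
width: 0.04
```

Run:
```python
from h import *
o=robot.get_obs(); print(o["tool_pos"],o["ee_rot"],o["width"])
rows(down(0.567,0.002,0.20,1.786),None,0.04)
p=robot.camera_params("wrist"); im=robot.snapshot("wrist"); cv2.imwrite("pics/w6.png",im)
for P in [(.567,.002,.179)]: print(proj("wrist",P,p))
```

```text
[0.56434474 0.00163709 0.22435304] [-1.56912904 -0.00197789  1.78015396] 0.04003576192815819
1 x : -0.0017 -0.0058 0.0020 -0.0002 0.0243 -0.0027 0.04  max path z
[252.88942761 209.42273184]
```

View pics/w6.png

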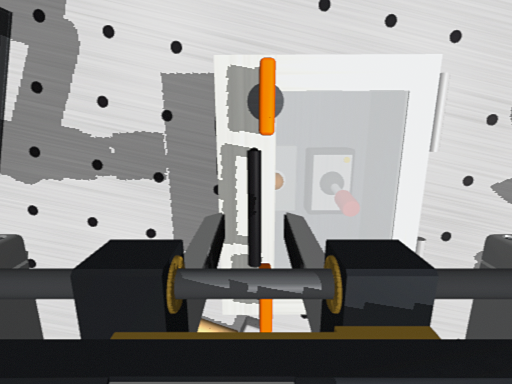

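Request:
arm_command(series="0 -0.005 0.002 0 0.024 -0.0027 0.04;0 0 0 0 0.02 0 0.04;0 0 0 0 0.01 0 0.04;0 0 0 0 0 0 0.04")

```text
time: 10.75
tool_pos: [0.5741, 0.0034, 0.1718]
ee_rot: [-1.581, 0.002, 1.784]
wrist_force: [0.2, 0.3, -0.8]
width: 0.04
```

Run:
```python
from h import *
o=robot.get_obs(); print(o["tool_pos"],o["ee_rot"],o["width"],o["wrist_force"])
rows(down(0.567,0.002,0.161,1.786),None,0.04)
```

```text
[0.57408832 0.00341703 0.1717975 ] [-1.58063442  0.00179079  1.78353233] 0.039956167425695986 [ 0.16135881  0.33807709 -0.83297719]
1 x : 0.0098 -0.0025 -0.0018 0.0001 0.0107 0.0073 0.04  max path z
```

Request:
arm_command(series="0.0098 -0.002 -0.002 0 0.0107 0.0073 0.04;0.002 0 0 0 0.001 0.002 0.04;0 0 0 0 0 0 0.0;0 0 0 0 0 0 0;0 0 0 0 0 0 0;0 0 0 0 0 0 0")

```text
time: 11.35
tool_pos: [0.5668, 0.0023, 0.162]
ee_rot: [-1.573, -0.001, 1.786]
wrist_force: [-1.3, 5.5, -0.4]
width: 0.0112
```

Run:
```python
from h import *
o=robot.get_obs(); print(o["tool_pos"],o["ee_rot"],o["width"],o["wrist_force"])
```

```text
[0.56682778 0.00233272 0.16200964] [-1.57257524e+00 -1.12365992e-03  1.78590370e+00] 0.011247177254001766 [-1.30269305  5.46191779 -0.43701114]
```

```bash
cat > lid.py <<'E'
from h import *
q=np.array([0.5532,0.0655,0.216]); HY=0.1005; R=np.hypot(.165,.044); A0=np.arctan2(.044,.165)
def bw(b): c,s=np.cos(q[2]),np.sin(q[2]); return np.array([q[0]+c*b[0]-s*b[1],q[1]+s*b[0]+c*b[1],b[2]])
def wb(P): c,s=np.cos(q[2]),np.sin(q[2]); d=P[:2]-q[:2]; return np.array([c*d[0]+s*d[1],-s*d[0]+c*d[1],P[2]])
al=lambda th:0.25*th
def pose(th,x0=0.0):
    a=al(th); G=np.array([x0,HY-R*np.cos(A0+th),.135+R*np.sin(A0+th)]); b=np.array([0,np.sin(a),np.cos(a)])
    M=np.eye(4); Rb=Ro.from_euler('z',q[2]+np.pi/2)*Ro.from_euler('x',-np.pi/2)*Ro.from_rotvec([0,0,a])
    M[:3,:3]=Rb.as_matrix(); M[:3,3]=bw(G-0.0188*b); return M
def theta():
    C=cur(); G=wb(C[:3,3]-0.0188*C[:3,1]); return np.arctan2(G[2]-.135,HY-G[1])-A0, np.hypot(G[2]-.135,HY-G[1]), G
def plan(ths,x0=None,w=0):
    th,r,G=theta(); x0=G[0] if x0 is None else x0
    print("theta",round(th,3),"r",round(r,4),"x",round(G[0],4))
    T0=cur()
    for t in ths:
        T1=pose(t,x0); D=np.linalg.inv(T0)@T1; rv=Ro.from_matrix(D[:3,:3]).as_rotvec()
        print(round(t,2)," ".join(f"{v:.3f}" for v in rv)," ".join(f"{v:.4f}" for v in D[:3,3]),w); T0=T1
E
python3 - <<'E'
from lid import *
print(np.round(pose(0),3)); print(np.round(cur(),3))
plan([.04,.12,.2,.28,.36])
E
```

```text
[[-0.214 -0.    -0.977  0.567]
 [ 0.977  0.    -0.214  0.002]
 [ 0.    -1.     0.     0.16 ]
 [ 0.     0.     0.     1.   ]]
[[-0.213  0.001 -0.977  0.567]
 [ 0.977  0.001 -0.213  0.002]
 [ 0.001 -1.    -0.002  0.162]
 [ 0.     0.     0.     1.   ]]
theta 0.01 r 0.1714 x -0.0003
0.04 0.002 -0.001 0.011 0.0018 -0.0048 0.0000 0
0.12 -0.000 -0.000 0.020 0.0041 -0.0129 -0.0000 0
0.2 -0.000 -0.000 0.020 0.0048 -0.0126 0.0000 0
0.28 -0.000 0.000 0.020 0.0056 -0.0123 0.0000 0
0.36 0.000 0.000 0.020 0.0063 -0.0119 0.0000 0
```

Request:
arm_command(series="0.002 0 0.011 0.002 -0.005 0 0;0 0 0.02 0.004 -0.013 0 0;0 0 0.02 0.005 -0.0125 0 0;0 0 0.02 0.0055 -0.012 0 0;0 0 0.02 0.006 -0.012 0 0")

```text
time: 11.85
tool_pos: [0.562, 0.0244, 0.2158]
ee_rot: [-1.568, 0.102, 1.782]
wrist_force: [1.9, -0.5, -5.6]
width: 0.0113
```

Run:
```python
from lid import *
o=robot.get_obs();print(o["wrist_force"],o["wrist_torque"],o["width"])
plan(theta()[0]+np.arange(1,9)*.08)
cv2.imwrite("pics/s1.png",robot.snapshot("side"))
```

```text
[ 1.93955987 -0.51714748 -5.59724298] [-0.16871761 -0.43912543  0.05262753] 0.011253846244542232
theta 0.355 r 0.1723 x -0.0002
0.44 -0.003 -0.005 0.006 0.0084 -0.0109 0.0000 0
0.52 -0.000 0.000 0.020 0.0076 -0.0111 -0.0000 0
0.6 0.000 -0.000 0.020 0.0083 -0.0106 0.0000 0
0.68 0.000 0.000 0.020 0.0089 -0.0100 0.0000 0
0.76 0.000 -0.000 0.020 0.0095 -0.0095 -0.0000 0
0.84 0.000 -0.000 0.020 0.0100 -0.0088 0.0000 0
0.92 0.000 0.000 0.020 0.0105 -0.0082 0.0000 0
1.0 -0.000 -0.000 0.020 0.0110 -0.0075 0.0000 0
```

View pics/s1.png

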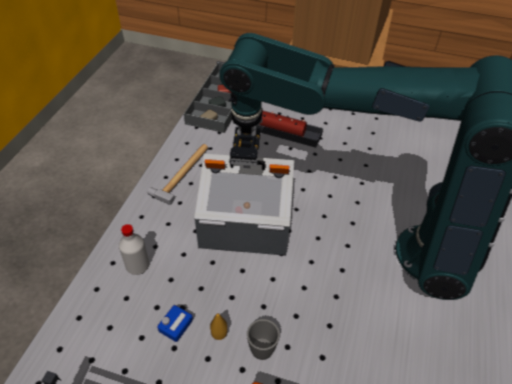

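Request:
arm_command(series="-0.003 -0.005 0.006 0.0084 -0.011 0 0;0 0 0.02 0.0076 -0.011 0 0;0 0 0.02 0.0083 -0.0106 0 0;0 0 0.02 0.009 -0.01 0 0;0 0 0.02 0.0095 -0.0095 0 0;0 0 0.02 0.01 -0.009 0 0;0 0 0.02 0.0105 -0.008 0 0;0 0 0.02 0.011 -0.0075 0 0")

```text
time: 12.7
tool_pos: [0.5427, 0.1138, 0.2867]
ee_rot: [-1.578, 0.262, 1.787]
wrist_force: [3.5, -1.4, -6.4]
width: 0.0106
```

Run:
```python
from lid import *
o=robot.get_obs();print(o["wrist_force"],o["wrist_torque"],o["width"],o["joint_positions"])
plan(theta()[0]+np.arange(1,9)*.08)
cv2.imwrite("pics/s2.png",robot.snapshot("side"))
```

```text
[ 3.47348824 -1.37811146 -6.40794649] [-0.00500968 -0.59125518  0.11227397] 0.010580456713618036 [ 0.26834298  0.10399212  1.2166512  -0.27025074  1.81893242 -1.58639084]
theta 1.045 r 0.176 x -0.0001
1.12 0.007 -0.000 0.019 0.0143 -0.0019 0.0001 0
1.2 0.000 0.000 0.020 0.0121 -0.0057 0.0000 0
1.28 0.000 -0.000 0.020 0.0124 -0.0049 0.0000 0
1.36 -0.000 0.000 0.020 0.0126 -0.0041 -0.0000 0
1.44 0.000 -0.000 0.020 0.0129 -0.0033 0.0000 0
1.52 -0.000 -0.000 0.020 0.0130 -0.0025 0.0000 0
1.6 0.000 0.000 0.020 0.0132 -0.0017 -0.0000 0
1.68 0.000 0.000 0.020 0.0133 -0.0009 0.0000 0
```

View pics/s2.png

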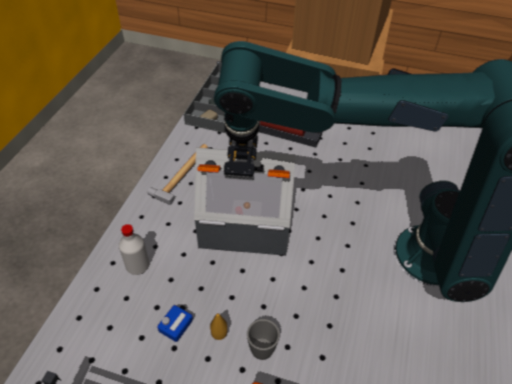

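Run:
```python
from lid import *
for th in [0,.3,.6,.8,1.0,1.05]:
    l=[]
    for x in (-.13,.13):
        for d,h in ((.2,.006),):
            P=bw([x,HY-d*np.cos(th)+h*np.sin(th),.135+d*np.sin(th)+h*np.cos(th)]); l.append(np.round(proj("side",P)))
    for x in (-.09,.09):
        d,h=.154,.053; P=bw([x,HY-d*np.cos(th)+h*np.sin(th),.135+d*np.sin(th)+h*np.cos(th)]); l.append(np.round(proj("side",P)))
    print(th,*l)
im=cv2.imread("pics/s2.png"); cv2.imwrite("pics/s2c.png",cv2.resize(im[100:260,180:310],None,fx=4.5,fy=3.7,interpolation=cv2.INTER_CUBIC))
```

```text
0 [292. 173.] [205. 167.] [278. 172.] [216. 167.]
0.3 [293. 161.] [204. 155.] [279. 167.] [214. 162.]
0.6 [294. 154.] [201. 148.] [279. 166.] [211. 161.]
0.8 [295. 153.] [198. 146.] [278. 169.] [209. 164.]
1.0 [295. 155.] [196. 147.] [278. 175.] [207. 169.]
1.05 [295. 156.] [195. 148.] [278. 176.] [207. 171.]
```

View pics/s2c.png

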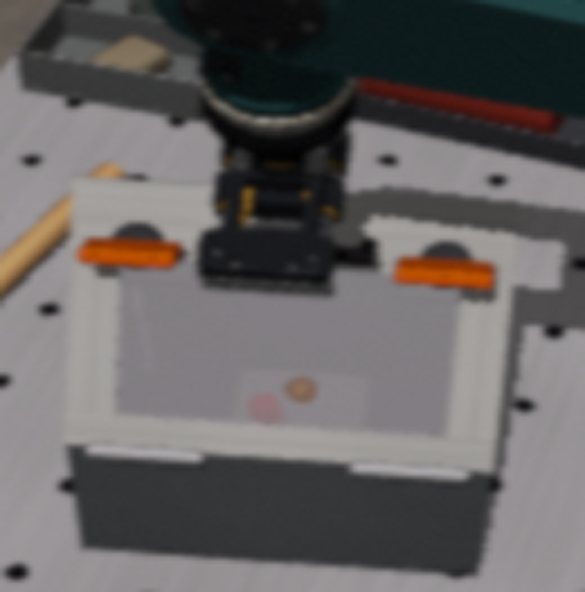

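Request:
arm_command(series="0.007 0 0.019 0.0143 -0.002 0 0;0 0 0.02 0.012 -0.0057 0 0;0 0 0.02 0.0124 -0.005 0 0;0 0 0.02 0.0126 -0.004 0 0")

```text
time: 13.15
tool_pos: [0.5311, 0.1682, 0.2943]
ee_rot: [-1.58, 0.348, 1.782]
wrist_force: [3.7, -2.3, -6.0]
width: 0.0113
```

Run:
```python
from lid import *
o=robot.get_obs();print(o["wrist_force"],o["wrist_torque"],o["width"],o["joint_positions"])
plan(theta()[0]+np.arange(1,8)*.08)
```

```text
[ 3.722031   -2.26578285 -6.03783806] [-0.07555017 -0.53694118  0.18123723] 0.011263201815985942 [ 0.41684427  0.14665259  1.17208517 -0.35913449  1.86767965 -1.46570197]
theta 1.372 r 0.1774 x 0.0002
1.45 0.008 -0.004 0.015 0.0148 0.0030 0.0002 0
1.53 0.000 0.000 0.020 0.0131 -0.0025 0.0000 0
1.61 0.000 -0.000 0.020 0.0132 -0.0017 0.0000 0
1.69 -0.000 -0.000 0.020 0.0133 -0.0008 0.0000 0
1.77 -0.000 0.000 0.020 0.0133 -0.0000 -0.0000 0
1.85 0.000 0.000 0.020 0.0133 0.0008 0.0000 0
1.93 0.000 0.000 0.020 0.0132 0.0016 0.0000 0
```

Request:
arm_command(series="0.008 -0.004 0.015 0.0148 0.003 0 0;0 0 0.02 0.013 -0.0025 0 0;0 0 0.02 0.013 -0.0017 0 0;0 0 0.02 0.013 -0.0008 0 0")

```text
time: 13.55
tool_pos: [0.5201, 0.2194, 0.2837]
ee_rot: [-1.583, 0.427, 1.78]
wrist_force: [3.3, -2.6, -3.5]
width: 0.0114
```

Run:
```python
from lid import *
o=robot.get_obs();print(o["wrist_force"],o["wrist_torque"],o["width"],o["joint_positions"])
plan(theta()[0]+np.arange(1,5)*.07)
cv2.imwrite("pics/s3.png",robot.snapshot("side"))
```

```text
[ 3.34026861 -2.59011656 -3.53493954] [-0.109012   -0.3995141   0.14074607] 0.011378909664610769 [ 0.54495083  0.20798601  1.14277262 -0.43057236  1.89739942 -1.35602571]
theta 1.682 r 0.178 x 0.0005
1.75 0.009 -0.006 0.011 0.0121 0.0069 0.0003 0
1.82 0.000 -0.000 0.018 0.0116 0.0005 0.0000 0
1.89 0.000 0.000 0.017 0.0116 0.0011 0.0000 0
1.96 0.000 -0.000 0.017 0.0115 0.0017 0.0000 0
```

View pics/s3.png

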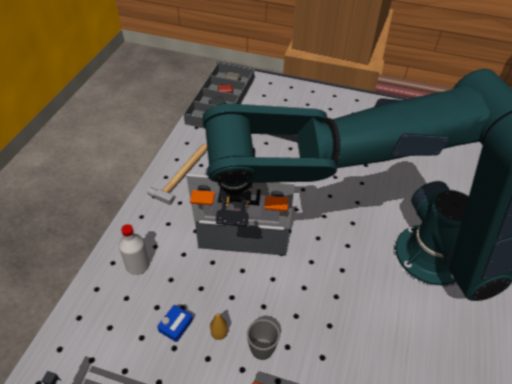

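Request:
arm_command(series="0.009 -0.006 0.011 0.012 0.005 0 0;0 0 0.018 0.0116 0.001 0 0;0 0 0.017 0.0116 0.001 0 0")

```text
time: 13.9
tool_pos: [0.5133, 0.2517, 0.2662]
ee_rot: [-1.578, 0.471, 1.786]
wrist_force: [3.3, -3.7, -4.6]
width: 0.0109
```

Run:
```python
from lid import *
o=robot.get_obs();print(o["wrist_force"],o["wrist_torque"],o["width"],o["joint_positions"])
plan(theta()[0]+np.arange(1,5)*.05)
```

```text
[ 3.31578561 -3.68488063 -4.63213272] [-0.11781349 -0.57463136  0.28019271] 0.010915455452061507 [ 0.61573041  0.25750348  1.13061439 -0.46216914  1.90644563 -1.2926878 ]
theta 1.897 r 0.1777 x 0.0008
1.95 0.007 -0.001 0.015 0.0074 0.0081 0.0002 0
2.0 -0.000 0.000 0.013 0.0082 0.0015 0.0000 0
2.05 -0.000 0.000 0.012 0.0081 0.0018 0.0000 0
2.1 -0.000 0.000 0.012 0.0080 0.0021 0.0000 0
```

Request:
arm_command(series="0 0 0 0 0 0 0.036;0 0 0 0 0 0 0.036;0 0 0 0 -0.015 0 0.036;0 0 0 0 -0.04 0 0.036;0 0 0 0 -0.04 0 0.036;0 0 0 0 0 0 0.036")

```text
time: 14.5
tool_pos: [0.4994, 0.2943, 0.353]
ee_rot: [-1.567, 0.47, 1.789]
wrist_force: [-0.8, -0.3, -0.6]
width: 0.0357
```

Run:
```python
from lid import *
o=robot.get_obs();print(o["tool_pos"],o["ee_rot"],o["wrist_force"],o["width"])
cv2.imwrite("pics/s4.png",robot.snapshot("side"));cv2.imwrite("pics/t4.png",robot.snapshot("top"))
```

```text
[0.49940126 0.29432551 0.35297852] [-1.56673594  0.46957997  1.78902112] [-0.79037895 -0.32976308 -0.56984577] 0.03566044400772156
```

View pics/s4.png

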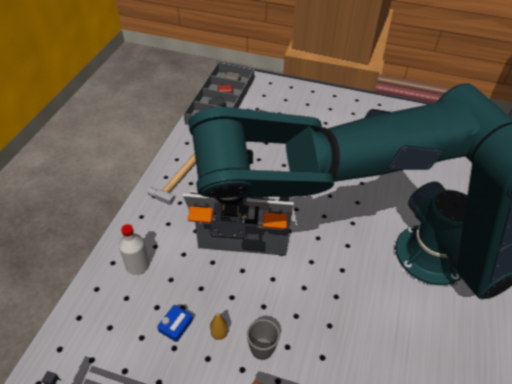

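View pics/t4.png

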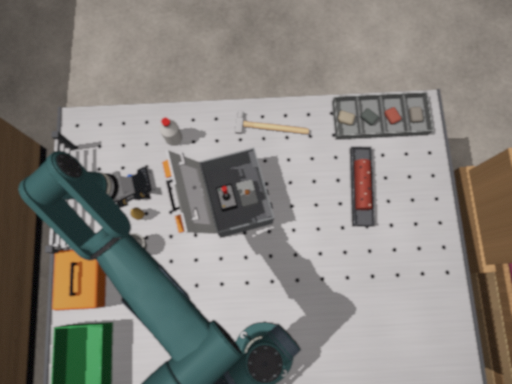

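Run:
```python
from lid import *
C=cur(); M=C.copy(); M[2,3]=.43; rows(M,2,0.03)
P=bw([0.0,-.03,.38]); N=down(*P,.216); rows(N,14,0.03,T0=M)
D=np.linalg.inv(M)@N; S=expm(np.real(logm(D))/14); X=M.copy()
for i in range(14): X=X@S; print(np.round(X[:3,3],3),end=' ')
```

```text
2 x : -0.0000 -0.0000 -0.0000 -0.0185 -0.0363 0.0004 0.03  max path z
14 x : 0.0259 0.1101 -0.0270 -0.0139 0.0082 -0.0136 0.03  max path z
[0.516 0.28  0.429] [0.531 0.266 0.428] [0.545 0.25  0.426] [0.557 0.232 0.425] [0.567 0.214 0.423] [0.574 0.194 0.42 ] [0.58  0.174 0.417] [0.583 0.153 0.414] [0.585 0.133 0.41 ] [0.584 0.112 0.405] [0.581 0.092 0.4  ] [0.576 0.072 0.394] [0.569 0.054 0.387] [0.56  0.036 0.38 ]
```

Request:
arm_command(series="0 0 0 -0.0185 -0.036 0 0.03;0 0 0 -0.0185 -0.036 0 0.03;0.026 0.11 -0.027 -0.014 0.008 -0.0136 0.03;0.026 0.11 -0.027 -0.014 0.008 -0.0136 0.03;0.026 0.11 -0.027 -0.014 0.008 -0.0136 0.03;0.026 0.11 -0.027 -0.014 0.008 -0.0136 0.03;0.026 0.11 -0.027 -0.014 0.008 -0.0136 0.03;0.026 0.11 -0.027 -0.014 0.008 -0.0136 0.03")

```text
time: 15.4
tool_pos: [0.5727, 0.1855, 0.4032]
ee_rot: [-1.642, 0.304, 1.071]
wrist_force: [0.2, 0.2, 0.3]
width: 0.0299
```

Run:
```python
from lid import *
o=robot.get_obs();print(o["tool_pos"],o["ee_rot"])
rows(down(*bw([0.0,-.03,.34]),.216),9,0.03)
```

```text
[0.57273189 0.18546959 0.40323126] [-1.64248677  0.30360967  1.07090747]
9 x : 0.0218 0.0954 -0.0283 -0.0108 0.0097 -0.0115 0.03  max path z
```

Request:
arm_command(series="0.022 0.095 -0.028 -0.011 0.0097 -0.0115 0.03;0.022 0.095 -0.028 -0.011 0.0097 -0.0115 0.03;0.022 0.095 -0.028 -0.011 0.0097 -0.0115 0.03;0.022 0.095 -0.028 -0.011 0.0097 -0.0115 0.03;0.022 0.095 -0.028 -0.011 0.0097 -0.0115 0.03;0.022 0.095 -0.028 -0.011 0.0097 -0.0115 0.03;0.022 0.095 -0.028 -0.011 0.0097 -0.0115 0.03;0.022 0.095 -0.028 -0.011 0.0097 -0.0115 0.03;0.022 0.095 -0.028 -0.011 0.0097 -0.0115 0.03;0 0 0 0 0 0 0.03")

```text
time: 16.4
tool_pos: [0.547, 0.0169, 0.3144]
ee_rot: [-1.558, 0.034, 0.158]
wrist_force: [-0.3, 0.1, -0.2]
width: 0.0298
```

Run:
```python
from lid import *
import pickle
o=robot.get_obs();print(o["tool_pos"],o["ee_rot"])
p=robot.camera_params("wrist"); im=robot.snapshot("wrist"); cv2.imwrite("pics/w7.png",im); pickle.dump(p,open("w7.pkl","wb"))
for r in robot.spot_in("wrist","toggle_tip")[:3]:
    c=np.array(r["centre"]); P=(p["extrinsics"]@np.r_[c,1])[:3]; print(round(r["score"],2),np.round(P,4),np.round(wb(P),4))
cv2.imwrite("pics/t5.png",robot.snapshot("top")); cv2.imwrite("pics/s5.png",robot.snapshot("side"))
```

```text
[0.54698749 0.01687505 0.3144211 ] [-1.55820624  0.03409104  0.1581939 ]
0.57 [0.5587 0.1082 0.1197] [0.0146 0.0405 0.1197]
```

View pics/w7.png

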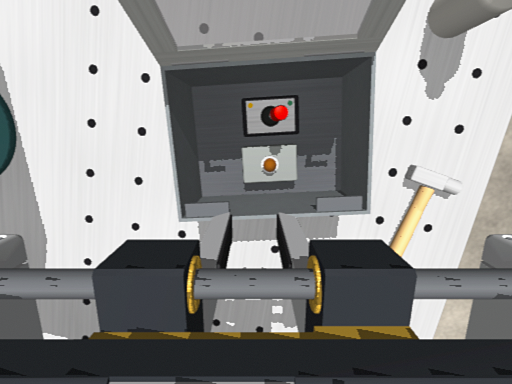

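View pics/s5.png

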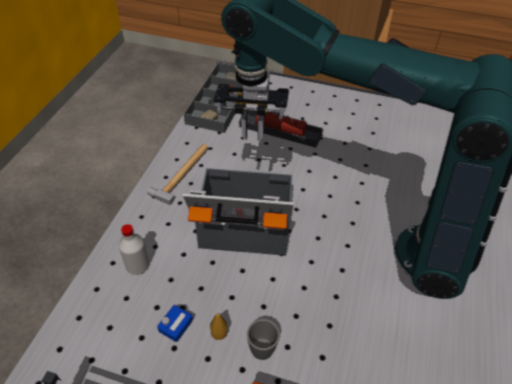

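Run:
```python
from lid import *
im=cv2.imread("pics/w7.png"); cv2.imwrite("pics/w7c.png",cv2.resize(im[80:200,200:360],None,fx=5,fy=5,interpolation=cv2.INTER_CUBIC))
im=cv2.imread("pics/t5.png"); cv2.imwrite("pics/t5c.png",cv2.resize(im[140:245,160:280],None,fx=6,fy=5.5,interpolation=cv2.INTER_CUBIC))
```

```text
(no output)
```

View pics/w7c.png

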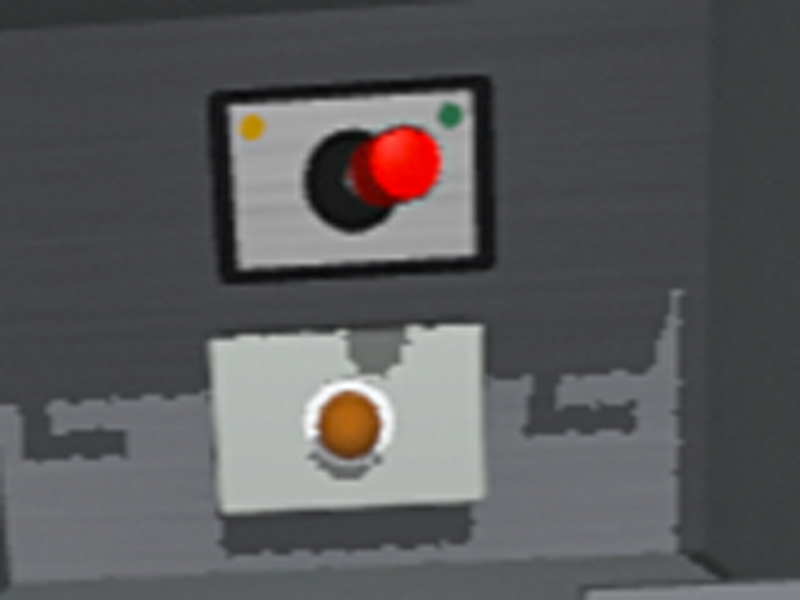

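View pics/t5c.png

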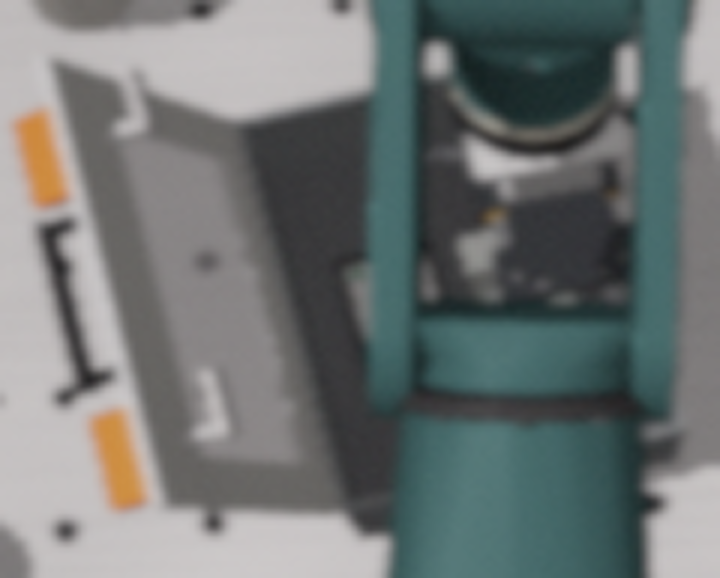

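Run:
```python
from lid import *
import pickle
p=pickle.load(open("w7.pkl","rb"))
f=lambda u,v:(u/5+200-.4,v/5+80-.4)
for z in (.115,.12,.124): print(z,np.round(wb(onz("wrist",*f(404,163),z,p)),4))
for z in (.03,.042,.05): print("boot",z,np.round(wb(onz("wrist",*f(350,180),z,p)),4),"plate",np.round(wb(onz("wrist",*f(355,180),z,p)),4),"lamp base",np.round(wb(onz("wrist",*f(350,428),z,p)),4))
for b in [(-.13,.1,.135),(.13,.1,.135),(-.13,-.1,.135),(.13,-.1,.135)]: print(np.round(proj("wrist",bw(b),p)))
```

```text
0.115 [0.0166 0.0392 0.115 ]
0.12 [0.0163 0.0389 0.12  ]
0.124 [0.016  0.0387 0.124 ]
boot 0.03 [0.004  0.0397 0.03  ] plate [0.0056 0.0396 0.03  ] lamp base [ 0.0004 -0.0406  0.03  ]
boot 0.042 [0.0038 0.0392 0.042 ] plate [0.0053 0.0391 0.042 ] lamp base [ 0.0002 -0.0391  0.042 ]
boot 0.05 [0.0036 0.0388 0.05  ] plate [0.0051 0.0387 0.05  ] lamp base [ 0.0001 -0.0381  0.05  ]
[159.  67.]
[376.  52.]
[178. 223.]
[370. 214.]
```

Run:
```python
from lid import *
rows(down(*bw([.016,.0388,.18]),.216),5,0.032)
```

```text
5 x : -0.0025 -0.0102 -0.0058 0.0058 0.0274 0.0165 0.032  max path z
```

Request:
arm_command(series="-0.0025 -0.01 -0.006 0.006 0.027 0.0165 0.032;-0.0025 -0.01 -0.006 0.006 0.027 0.0165 0.032;-0.0025 -0.01 -0.006 0.006 0.027 0.0165 0.032;-0.0025 -0.01 -0.006 0.006 0.02 0.0165 0.032;0 0 0 0 0 0 0.032")

```text
time: 17.1
tool_pos: [0.5638, 0.0966, 0.2159]
ee_rot: [-1.57, -0.003, 0.217]
wrist_force: [0.3, -0.0, -0.2]
width: 0.032
```

Run:
```python
from lid import *
o=robot.get_obs(); print(wb(o["tool_pos"]),o["ee_rot"],o["width"])
rows(down(*bw([.016,.0388,.18]),.216),None,0.032)
```

```text
[0.01696267 0.02807838 0.21590624] [-1.57046964 -0.00295057  0.21685392] 0.03195198488875731
1 x : -0.0003 0.0009 0.0030 -0.0011 0.0359 0.0107 0.032  max path z
```

Request:
arm_command(series="0 0 0.003 -0.001 0.015 0.0107 0.032;0 0 0.006 -0.003 0.015 0 0.032;0 0 0 0 0 0 0.032")

```text
time: 17.4
tool_pos: [0.5594, 0.1073, 0.1877]
ee_rot: [-1.573, 0.003, 0.221]
wrist_force: [0.1, 0.2, -0.5]
width: 0.032
```

Run:
```python
from lid import *
o=robot.get_obs(); print(wb(o["tool_pos"]),o["ee_rot"],o["width"])
rows(down(*bw([.016,.0388,.15]),.216),None,0.032)
p=robot.camera_params("wrist"); im=robot.snapshot("wrist"); cv2.imwrite("pics/w8.png",im)
print(proj("wrist",bw([.016,.0388,.123]),p),proj("wrist",o["tool_pos"],p))
```

```text
[0.01504448 0.03944911 0.18766716] [-1.57282113  0.00343184  0.22149847] 0.031969415126058005
1 x : 0.0020 0.0055 -0.0034 0.0011 0.0377 -0.0006 0.032  max path z
[254.80997518 201.82025505] [253.21691253 226.15350443]
```

View pics/w8.png

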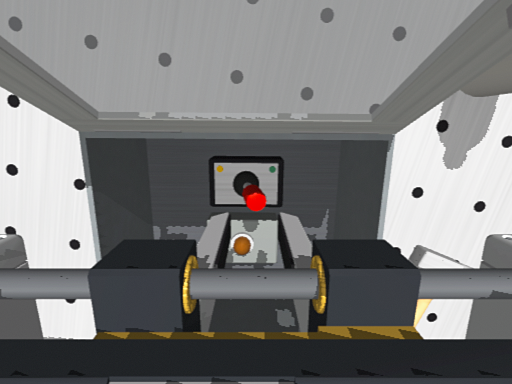

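Request:
arm_command(series="0.002 0.005 -0.003 0.001 0.012 0 0.032;0 0 0 0 0.012 0 0.032;0 0 0 0 0.012 0 0.032;0 0 0 0 0 0 0.032")

```text
time: 17.85
tool_pos: [0.5633, 0.1056, 0.1533]
ee_rot: [-1.572, -0.008, 0.213]
wrist_force: [-0.7, -0.2, -0.5]
width: 0.0319
```

Run:
```python
from lid import *
o=robot.get_obs(); print(wb(o["tool_pos"]),o["ee_rot"],o["width"])
rows(down(*bw([.0155,.039,.13]),.216),None,0.032)
```

```text
[0.01846192 0.03698954 0.15329322] [-1.57214127 -0.00755416  0.21338861] 0.03189763184491471
1 x : 0.0014 -0.0026 0.0076 -0.0031 0.0233 0.0020 0.032  max path z
```

Request:
arm_command(series="0.0014 -0.0026 0.0076 -0.004 0.01 0.002 0.032;0 0 0.002 -0.001 0.01 0 0.032;0 0 0 0 0 0 0.032")

```text
time: 18.15
tool_pos: [0.5575, 0.1062, 0.1313]
ee_rot: [-1.571, 0.003, 0.216]
wrist_force: [-0.2, -0.7, -0.4]
width: 0.032
```

Run:
```python
from lid import *
o=robot.get_obs(); print(wb(o["tool_pos"]),o["ee_rot"],o["width"],o["wrist_force"])
rows(down(*bw([.0155,.039,.112]),.216),None,0.032)
```

```text
[0.01286978 0.03879519 0.1312769 ] [-1.57055014  0.00341712  0.21567389] 0.03195726352506582 [-0.21676336 -0.68059561 -0.38551421]
1 x : -0.0002 -0.0003 -0.0034 0.0027 0.0193 0.0002 0.032  max path z
```

Request:
arm_command(series="0 0 -0.002 0.002 0.006 0 0.032;0 0 0.001 0 0.006 0 0.032;0 0 0 0 0 0 0.032")

```text
time: 18.45
tool_pos: [0.5596, 0.1067, 0.1183]
ee_rot: [-1.571, 0.002, 0.216]
wrist_force: [0.0, -1.0, 0.3]
width: 0.0323
```

Run:
```python
from lid import *
o=robot.get_obs(); print(wb(o["tool_pos"]),o["ee_rot"],o["width"],o["wrist_force"])
rows(down(*bw([.0155,.039,.112]),.216),None,0.032)
```

```text
[0.01510551 0.03891488 0.11831037] [-1.57061337  0.0020693   0.21591867] 0.032301442173623844 [ 0.04386888 -1.03350819  0.34568154]
1 x : -0.0002 -0.0001 -0.0021 0.0004 0.0063 0.0001 0.032  max path z
```

Request:
arm_command(series="0 0 -0.002 0 0.007 0 0.032;0 0 0 0 0 0 0.032")

```text
time: 18.65
tool_pos: [0.5598, 0.1068, 0.1109]
ee_rot: [-1.571, -0.001, 0.216]
wrist_force: [-0.1, 0.1, -1.0]
width: 0.0316
```

Run:
```python
from lid import *
o=robot.get_obs(); print(wb(o["tool_pos"]),o["ee_rot"],o["width"],o["wrist_force"])
p=robot.camera_params("wrist"); im=robot.snapshot("wrist"); cv2.imwrite("pics/w9.png",cv2.resize(im[120:300,160:350],None,fx=4,fy=3.2))
```

```text
[0.01532516 0.03893782 0.11091797] [-1.57068613e+00 -5.53370914e-04  2.16061033e-01] 0.03163852780357195 [-0.12891372  0.12363492 -0.95055469]
```

View pics/w9.png

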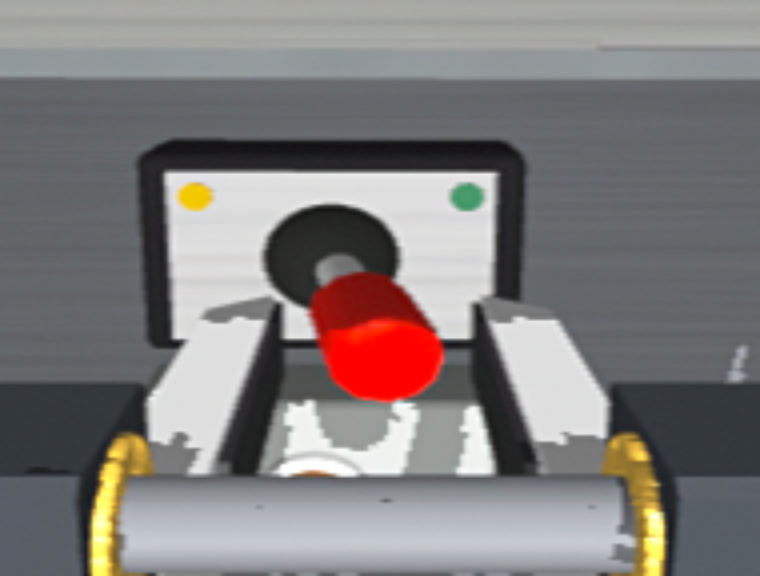

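Request:
arm_command(series="0 0 0 -0.001 0 0 0.032;0 0 0 -0.001 0 0 0.032;0 0 0 -0.001 0 0 0.032")

```text
time: 19.0
tool_pos: [0.5578, 0.1062, 0.1126]
ee_rot: [-1.571, -0.004, 0.216]
wrist_force: [-0.5, 0.5, 0.4]
width: 0.0318
```

```bash
cat > st.py <<'E'
from lid import *
o=robot.get_obs(); f=o["wrist_force"]; c,s=np.cos(q[2]),np.sin(q[2])
print("box",np.round(wb(o["tool_pos"])*1000,2),np.round(o["ee_rot"],4),"Fbx %.2f Fby %.2f Fz %.2f"%(c*f[0]+s*f[1],-s*f[0]+c*f[1],f[2]),"w %.4f t %.2f"%(o["width"],o["time"]), "My", np.round(o["wrist_torque"],3))
E
python3 st.py
```

```text
box [ 13.22  38.77 112.56] [-1.5711 -0.0036  0.216 ] Fbx -0.34 Fby 0.63 Fz 0.42 w 0.0318 t 19.00 My [-0.059  0.015 -0.013]
```

Request:
arm_command(series="0 0 0 -0.0012 0 0 0.032;0 0 -0.002 -0.0012 0.001 0 0.032;0 0 0 -0.0012 0 0 0.032")

```text
time: 19.3
tool_pos: [0.5548, 0.1055, 0.1122]
ee_rot: [-1.571, -0.008, 0.216]
wrist_force: [1.4, 1.1, 0.2]
width: 0.0318
```

```bash
python3 st.py
```

```text
box [ 10.15  38.73 112.24] [-1.5712 -0.0083  0.216 ] Fbx 1.57 Fby 0.76 Fz 0.25 w 0.0318 t 19.30 My [ 0.017 -0.2    0.005]
```

Request:
arm_command(series="0 0 0.004 -0.001 0 0 0.032;0 0 0.004 -0.001 0 0 0.032")

```text
time: 19.5
tool_pos: [0.5532, 0.1052, 0.1127]
ee_rot: [-1.571, -0.002, 0.216]
wrist_force: [2.0, 0.6, 0.1]
width: 0.032
```

```bash
python3 st.py
```

```text
box [  8.55  38.74 112.65] [-1.5713 -0.0019  0.2159] Fbx 2.07 Fby 0.16 Fz 0.06 w 0.0320 t 19.50 My [-0.026 -0.227 -0.07 ]
```

Request:
arm_command(series="0 0 0 -0.001 0 0 0.032;0 0 0.001 -0.001 0 0 0.032;0 0 0.001 -0.001 0 0 0.032")

```text
time: 19.8
tool_pos: [0.5512, 0.1047, 0.1131]
ee_rot: [-1.571, -0.002, 0.216]
wrist_force: [2.6, 0.9, 0.7]
width: 0.0318
```

```bash
python3 st.py
```

```text
box [  6.44  38.73 113.15] [-1.5713 -0.0021  0.2161] Fbx 2.75 Fby 0.33 Fz 0.65 w 0.0318 t 19.80 My [ 0.051 -0.342  0.003]
```

Request:
arm_command(series="0 0 0.001 -0.0011 0.0005 0 0.032;0 0 0.001 -0.0011 0.0005 0 0.032;0 0 0.001 -0.0011 0.0005 0 0.032")

```text
time: 20.1
tool_pos: [0.5496, 0.1043, 0.1131]
ee_rot: [-1.572, -0.004, 0.216]
wrist_force: [2.7, 0.5, 1.6]
width: 0.0321
```

```bash
python3 st.py
```

```text
box [  4.81  38.67 113.12] [-1.5716 -0.0041  0.2161] Fbx 2.75 Fby -0.08 Fz 1.61 w 0.0321 t 20.10 My [ 0.079 -0.519  0.023]
```

Request:
arm_command(series="0 0 0.002 -0.0011 0.0005 0 0.032;0 0 0.002 -0.0011 0.0005 0 0.032")

```text
time: 20.3
tool_pos: [0.5473, 0.1037, 0.1124]
ee_rot: [-1.572, -0.0, 0.216]
wrist_force: [1.2, 0.1, 0.3]
width: 0.032
```

```bash
python3 st.py
```

```text
box [  2.48  38.6  112.41] [-1.5717e+00 -2.0000e-04  2.1610e-01] Fbx 1.18 Fby -0.20 Fz 0.29 w 0.0320 t 20.30 My [ 0.045 -0.226  0.002]
```

Request:
arm_command(series="0 0 0.001 -0.0011 0 0 0.032;0 0 0.001 -0.0011 0 0 0.032")

```text
time: 20.5
tool_pos: [0.5441, 0.103, 0.1116]
ee_rot: [-1.572, 0.005, 0.216]
wrist_force: [3.3, -0.5, 1.4]
width: 0.0325
```

```bash
python3 st.py
python3 - <<'E'
from lid import *
im=robot.snapshot("wrist"); cv2.imwrite("pics/w10.png",cv2.resize(im[120:300,160:350],None,fx=4,fy=3.2))
E
```

```text
box [ -0.89  38.6  111.64] [-1.5717  0.0047  0.216 ] Fbx 3.16 Fby -1.20 Fz 1.37 w 0.0325 t 20.50 My [ 0.041 -0.449 -0.025]
```

View pics/w10.png

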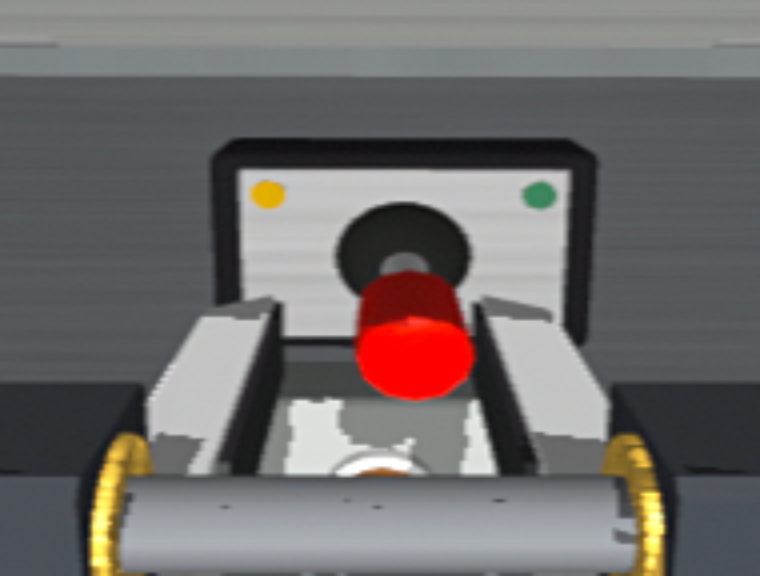

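Request:
arm_command(series="0 0 0 0 0 0 0.032")

```text
time: 20.65
tool_pos: [0.544, 0.103, 0.1116]
ee_rot: [-1.572, 0.005, 0.216]
wrist_force: [2.2, 0.3, 1.3]
width: 0.0322
```

```bash
python3 st.py
```

```text
box [ -0.99  38.59 111.59] [-1.5717  0.0047  0.2159] Fbx 2.22 Fby -0.13 Fz 1.34 w 0.0322 t 20.65 My [ 0.037 -0.407 -0.013]
```

Request:
arm_command(series="0 0 -0.002 -0.001 0 0 0.032")

```text
time: 20.75
tool_pos: [0.5433, 0.1029, 0.1116]
ee_rot: [-1.572, 0.002, 0.216]
wrist_force: [3.6, 0.6, 1.0]
width: 0.0319
```

```bash
python3 st.py
```

```text
box [ -1.61  38.62 111.61] [-1.5716  0.0018  0.216 ] Fbx 3.66 Fby -0.20 Fz 1.05 w 0.0319 t 20.75 My [ 0.074 -0.522  0.01 ]
```

Request:
arm_command(series="0 0 -0.001 -0.001 0 0 0.032")

```text
time: 20.85
tool_pos: [0.5427, 0.1027, 0.1117]
ee_rot: [-1.572, -0.0, 0.216]
wrist_force: [3.3, 0.8, 0.3]
width: 0.0319
```

```bash
python3 st.py
```

```text
box [ -2.31  38.61 111.71] [-1.5716e+00 -2.0000e-04  2.1610e-01] Fbx 3.40 Fby 0.03 Fz 0.30 w 0.0319 t 20.85 My [ 0.087 -0.544  0.05 ]
```

Request:
arm_command(series="0 0 0 -0.001 0 0 0.032")

```text
time: 20.95
tool_pos: [0.5418, 0.1025, 0.1117]
ee_rot: [-1.572, -0.001, 0.216]
wrist_force: [2.8, 0.8, 0.3]
width: 0.032
```

```bash
python3 st.py;  python3 - <<'E'
from lid import *
import pickle
p=robot.camera_params("wrist"); im=robot.snapshot("wrist"); cv2.imwrite("pics/w11.png",cv2.resize(im[120:300,160:350],None,fx=4,fy=3.2)); pickle.dump(p,open("w11.pkl","wb"))
E
```

```text
box [ -3.19  38.63 111.75] [-1.5717e+00 -7.0000e-04  2.1610e-01] Fbx 2.94 Fby 0.18 Fz 0.30 w 0.0320 t 20.95 My [ 0.032 -0.427 -0.018]
```

View pics/w11.png

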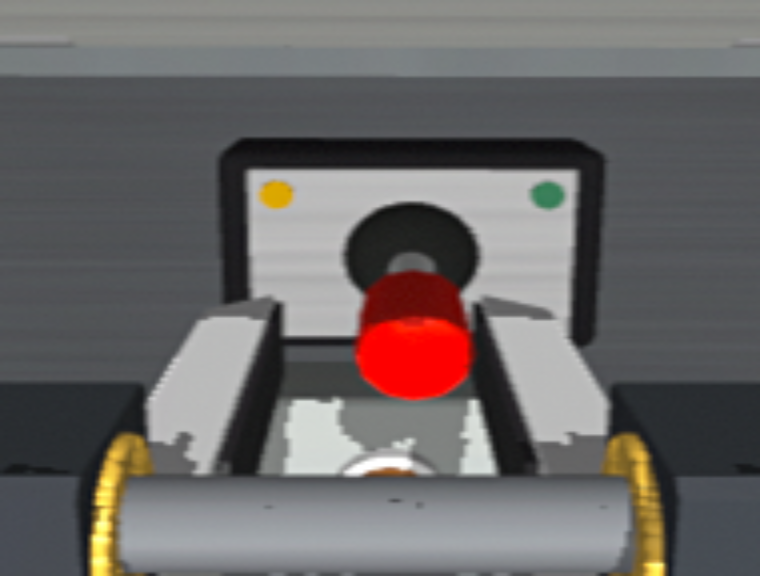

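Request:
arm_command(series="0 0 0 -0.001 0 0 0.032")

```text
time: 21.1
tool_pos: [0.5395, 0.102, 0.1115]
ee_rot: [-1.572, 0.002, 0.216]
wrist_force: [-0.2, 0.3, 0.8]
width: 0.0318
```

```bash
python3 st.py
```

```text
box [ -5.52  38.62 111.5 ] [-1.5716  0.0023  0.216 ] Fbx -0.18 Fby 0.30 Fz 0.80 w 0.0318 t 21.10 My [-0.027  0.101 -0.017]
```

Run:
```python
from lid import *
p=robot.camera_params("wrist"); im=robot.snapshot("wrist"); cv2.imwrite("pics/w12.png",cv2.resize(im[120:300,160:350],None,fx=4,fy=3.2))
```

```text
(no output)
```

View pics/w12.png

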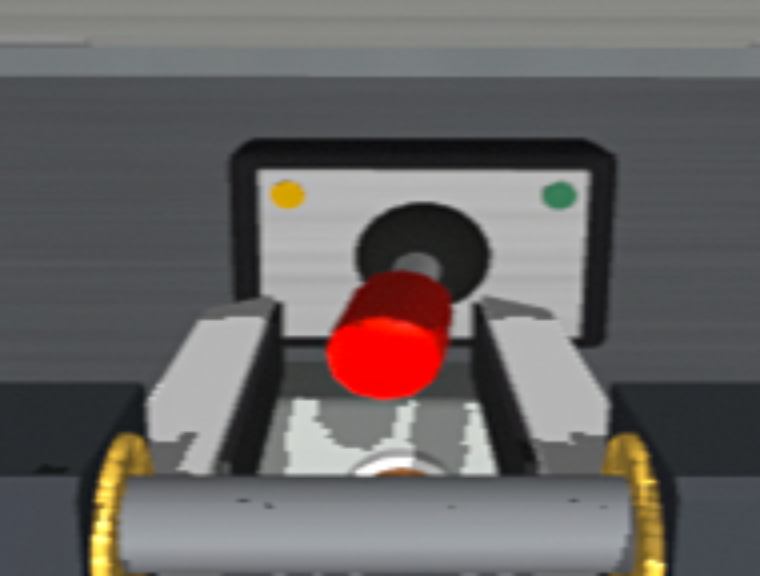

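Request:
arm_command(series="0 0 0 0.002 -0.003 0 0.036;0 0 0 0.001 -0.005 0 0.036")

```text
time: 21.35
tool_pos: [0.5399, 0.1023, 0.1178]
ee_rot: [-1.571, 0.009, 0.216]
wrist_force: [-0.0, -0.6, -0.3]
width: 0.036
```

```bash
python3 st.py
```

```text
box [ -5.12  38.82 117.85] [-1.5711  0.0092  0.216 ] Fbx -0.16 Fby -0.54 Fz -0.29 w 0.0360 t 21.35 My [-0.066  0.049 -0.007]
```

Request:
arm_command(series="0 0 -0.009 0.002 -0.008 0 0.036;0 0 0 0.001 -0.015 0 0.036;0 0 0 0.001 -0.03 0 0.036;0 0 0 0 -0.035 0 0.036;0 0 0 0 -0.035 0 0.036;0 0 0 0 0 0 0.036")

```text
time: 21.95
tool_pos: [0.5432, 0.1032, 0.2473]
ee_rot: [-1.571, 0.001, 0.216]
wrist_force: [0.4, 0.6, 1.1]
width: 0.0361
```

```bash
python3 st.py
python3 - <<'E'
from lid import *
import pickle
p=robot.camera_params("wrist"); im=robot.snapshot("wrist"); cv2.imwrite("pics/w13.png",im); pickle.dump(p,open("w13.pkl","wb"))
cv2.imwrite("pics/w13c.png",cv2.resize(im[120:240,180:340],None,fx=5,fy=5,interpolation=cv2.INTER_CUBIC))
E
```

```text
box [ -1.66  38.94 247.3 ] [-1.571e+00  1.300e-03  2.161e-01] Fbx 0.54 Fby 0.51 Fz 1.08 w 0.0361 t 21.95 My [-0.106  0.035  0.002]
```

View pics/w13.png

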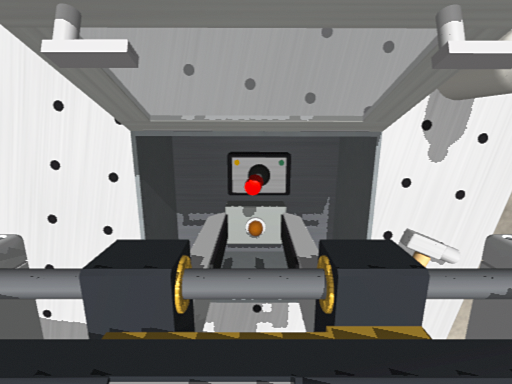

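View pics/w13c.png

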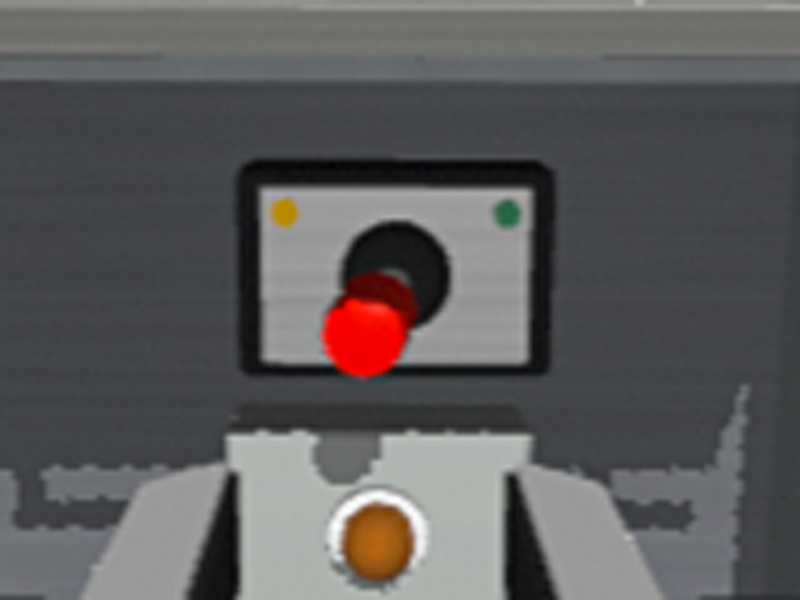

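Run:
```python
from lid import *
import pickle
p=pickle.load(open("w13.pkl","rb")); f=lambda u,v:(u/5+180-.4,v/5+120-.4)
print("tip",wb(onz("wrist",*f(363,336),.1235,p)),"boot",wb(onz("wrist",*f(397,275),.042,p)),wb(onz("wrist",*f(397,275),.05,p)),"plate",wb(onz("wrist",*f(396,275),.042,p)))
C=cur(); P=bw([-.01,-.06,.42]); rows(down(*P,.216),5,.036)
```

```text
tip [-0.00348045  0.03954579  0.1235    ] boot [0.00533124 0.03935455 0.042     ] [0.00520717 0.04073228 0.05      ] plate [0.00504999 0.03935424 0.042     ]
5 x : -0.0001 0.0000 -0.0011 -0.0016 -0.0351 -0.0198 0.036  max path z
```

Request:
arm_command(series="0 0 0 -0.0016 -0.035 -0.02 0.036;0 0 0 -0.0016 -0.035 -0.02 0.036;0 0 0 -0.0016 -0.035 -0.02 0.036;0 0 0 -0.0016 -0.035 -0.02 0.036;0 0 0 -0.0016 -0.035 -0.02 0.036;0 0 0 0 0 0 0.036;0 0 0 0 0 0 0.036")

```text
time: 22.7
tool_pos: [0.5551, 0.0009, 0.4108]
ee_rot: [-1.565, 0.031, 0.218]
wrist_force: [-0.4, -0.1, 0.2]
width: 0.0359
```

Run:
```python
from lid import *
import pickle
p=robot.camera_params("wrist"); im=robot.snapshot("wrist"); cv2.imwrite("pics/w14.png",im)
for n in ("side","top"): cv2.imwrite(f"pics/{n}9.png",robot.snapshot(n))
for n in ["top","side"]:
    E=robot.camera_params(n)["extrinsics"]
    for t in ["lid_handle","core_center","tally","bob","crucible"]:
        for r in robot.spot_in(n,t)[:1]:
            c=np.array(r["centre"]); print(n,t,round(r["score"],2),np.round((E@np.r_[c,1])[:3],4))
for th in (1.85,1.95,2.05):
    print(th,[np.round(proj("side",bw([x,HY-.165*np.cos(th)+.044*np.sin(th),.135+.165*np.sin(th)+.044*np.cos(th)]))) for x in (-.05,.05)],[np.round(proj("side",bw([x,HY-.2*np.cos(th),.135+.2*np.sin(th)]))) for x in (-.13,.13)])
```

```text
top lid_handle 0.92 [0.5174 0.2089 0.2666]
top core_center 0.82 [ 0.5651 -0.3923  0.065 ]
top tally 0.8 [0.6156 0.4362 0.032 ]
top bob 0.65 [0.4983 0.4189 0.0723]
top crucible 0.73 [0.3906 0.4386 0.0481]
side lid_handle 0.85 [0.5173 0.2306 0.2733]
side core_center 0.61 [ 0.5627 -0.3801  0.0567]
side tally 0.83 [0.6188 0.4422 0.0373]
side bob 0.73 [0.4964 0.4395 0.0672]
side crucible 0.91 [0.3861 0.417  0.0564]
1.85 [array([258., 215.]), array([216., 212.])] [array([294., 194.]), array([184., 186.])]
1.95 [array([257., 222.]), array([215., 219.])] [array([293., 202.]), array([182., 194.])]
2.05 [array([257., 229.]), array([215., 226.])] [array([293., 210.]), array([181., 202.])]
```

View pics/side9.png

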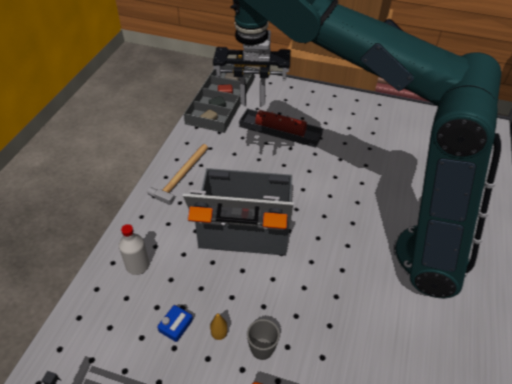

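View pics/w14.png

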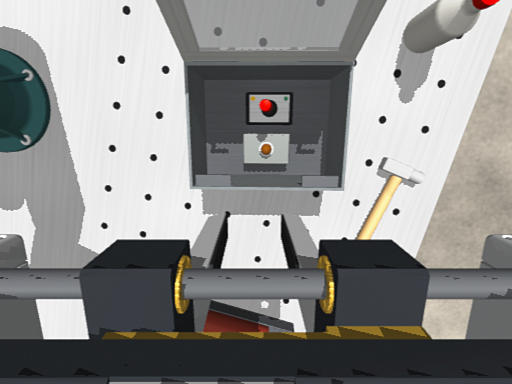

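View pics/top9.png

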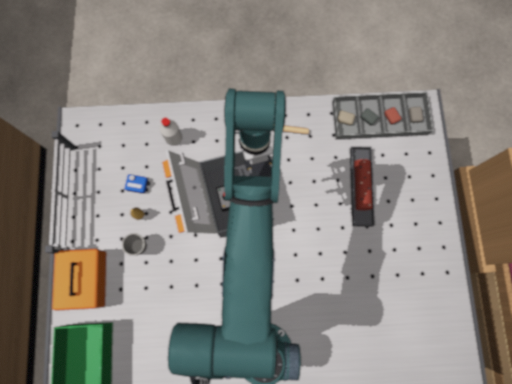

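Run:
```python
from bench import robot
print(robot.close_job(), robot.get_obs()["time"])
```

```text
the job is handed in; nothing more can be done
the job is handed in; nothing more can be done
```

I unlocked both fasteners, opened the panel onto its stop and pushed the toggle into its OFF detent, then handed the job in at about 23 s of the 72 s allowed.

- **Fasteners:** I gripped each orange wing and turned it to about 1.55–1.57 rad, judged from the gripper's yaw. The wrist picture then showed both wings lying along the box's x.
- **Panel:** I lifted it by the handle and let go at about 1.90 rad. It settled on its stop: the free edge at about (185,195) to (293,203) in the last side picture matches 1.95 rad.
- **Toggle:** I pushed it at about 10 mm/s with the fingers on either side of the grip. The force stayed at 2–3.7 N and then dropped to zero as the lever jumped forward into the notch. I stopped there, so I never pushed against the notch's far wall.
- **Lever angle afterwards:** It had moved about 0.24 rad, against 0.26 expected, which puts it about 0.02 rad from the detent centre. That is within my measuring error and well inside the 0.07 rad notch. With the arm withdrawn it still stood there.
- **Other things:** The core, tally counter, plumb bob and crucible showed in the same places before and after, within what the networks can resolve (mostly under 5 mm, about 6 mm at worst). The gripper was clear of everything when I handed in.

No check failed. While the panel was being lifted, the handle bar slid about 7 mm along the pads towards the fingertips but stayed gripped.

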